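# Unstack the battery packs onto their charging cradles

## Robot

A 7-joint arm with a two-finger parallel gripper is mounted at the origin on the work surface. World frame = base frame: x ahead of the robot, y to its left, z up, the work surface at z = 0. Lengths are in m, angles in rad, forces in N, time in s.
With the tool pointing down it reaches from about 0.4 to 0.875 m from the base axis. Payload 19.3 kg.
Tool frame: the origin (TCP) lies midway between the tips of the shut fingers; the grasp point (between the pads) lies 19 mm behind it (bot.pinch_z is the distance from the TCP to the grasp point, in m); z points along the fingers, x is the direction in which the jaws open and shut, and the axes are right-handed (so a half turn about z gives the same grasp; the last joint's range is limited). The gripper opens to 85 mm and grips with 20 to 120 N. Pads are 22 mm wide; open, the fingers measure 114 mm over their backs; the gripper's body (76 mm by 85 mm) begins 54 mm behind the grasp point. The pads swing forward as they close: fully open they stand 13 mm farther back than shut.
Start: joints at [1.202, 0.521, -0.036, 1.599, 0.021, 1.021, -0.113], TCP at [0.184, -0.597, 0.192] pointing down, gripper open.
Joint ranges: [-2.91, 2.91], [-0.3, 2.13], [-1.5, 1.42], [0.17, 2.43], [-1.26, 4.41], [0.16, 1.93], [-2.52, 2.52]. Speed limits (rad/s): [1.89, 1.89, 2.39, 2.39, 3.01, 3.01, 3.01].

## Interface

Orientations are given as [roll, pitch, yaw] about the fixed x, y, z axes, in that order (R = Rz(yaw) Ry(pitch) Rx(roll)).
In Python, from workcell import bot, grab_frame, camera_params, order gives the robot as it stands.
- The arm moves only by the tool apply_moves, never from a script. Its argument "commands" is a list of rows, each a list of 2 entries, a list of its own where there are three numbers: the shift along the tool's x, y, z in mm, then the turn, a rotation vector about the tool's x, y, z in degrees. In form: [[[dx, dy, dz], [rx, ry, rz]], ...]. A call has 1 to 5 rows; each row is the pose to reach, as a shift and turn from the pose measured when the call began, along the tool's axes at that moment; what a row does not reach only later rows make up. A row lasts 1/12 s, in which the tool goes at most 41.7 mm and 7.16 degrees, less where a joint would pass 70% of its speed; a pose out of reach is approached as far as the arm can. A call with a gripper value outside its range is refused whole. "gripper" is the opening, from 0 (shut) to 1 (fully open), set as the call begins (left out, the last holds). The fingers move at their own pace and stop on an object; "grip_force" is the grip in N (left out, the last holds). Time passes only in rows, so rows that repeat a pose let the fingers close. It gives the time, the measured TCP pose, the force and the opening at its end, in the units of the state.
- bot.observe(): the state, without advancing time (a new reading comes with each control period).
- grab_frame(name): name is "scene" or "side" or "wrist"; returns (picture, depth): 384x512x3 uint8, red, green, blue; 384x512 float32, m along the optical axis (not along the pixel's ray), 0 where there is no reading.
- camera_params(name): a dict with "fx", "fy", "cx", "cy" (pixels), "dist_coeffs" ([k1, k2, p1, p2, k3] as OpenCV has them; the pictures are not rectified), "rvec" (rotation vector, rad) and "tvec" (3), from world to camera coordinates, as OpenCV has them; the wrist camera has in their place "tool_from_camera" (4x4, takes a point from camera to tool coordinates, whose origin is the TCP and whose axes are the tool frame's). Camera axes: x right, y down, z forward; pixel columns grow to the right and rows downward; lengths in m; the calibration is good to about 2 mm. A picture is of the moment at which its call begins: read the wrist's pose just before it. camera_params takes no time and is no camera call.
- order.job_done(): hands the job in, once; it reports no verdict.
The state is a dict: "clock": time; "qpos": joint angles; "qd": joint speeds; "joint_efforts": joint torques, N m; "position": TCP position; "tool_rot": TCP orientation; "force": force on the tool from outside, world axes, zero at the start; "moment": the same for the moment, N m; "grip_width": finger opening in m.
Only numpy, scipy, OpenCV 4.12 (cv2) and the standard library are available. Lean on these libraries where they do the work, as an engineer would, in place of code of your own. Each camera call takes 0.05 s, during which the arm holds its last target. There are 200 camera calls.

## Task

The battery packs of the field instruments have been left in a pile beside their chargers. Take the pile apart from the top down, putting each pack on charge before you take the next: lay it flat and square in the pocket of the charging cradle made for its size, with its brass contact end at the cradle's raised terminal hood. Do not tip or drop the packs, and leave the multimeter and the jar where they are.

Things in the scene. Friction and masses are not known exactly. Their poses are not given: they have to be found in the camera images.
- pack_xl: Largest battery pack, flat grey plastic box 140 long (x) x 58 wide (y) x 34 mm high, about 0.5 kg, paper label on top. Three brass contacts wrap round one short end, the contact end (+x). Origin: underside, middle of the contact end's lower edge; the pack runs from x = 0 to -140 mm; z up. Grip across its 58 mm width. Bottom of the pile, flat on the bench.
- pack_l: Second largest battery pack, flat black plastic box 108 long (x) x 54 wide (y) x 30 mm high, about 0.33 kg, paper label on top. Three brass contacts wrap round one short end, the contact end (+x). Origin: underside, middle of the contact end's lower edge; the pack runs from x = 0 to -108 mm; z up. Grip across its 54 mm width. Lies flat on the largest pack, up to 7 degrees askew.
- pack_m: Second smallest battery pack, flat grey plastic box 78 long (x) x 48 wide (y) x 27 mm high, about 0.18 kg, paper label on top. Three brass contacts wrap round one short end, the contact end (+x). Origin: underside, middle of the contact end's lower edge; the pack runs from x = 0 to -78 mm; z up. Grip across its 48 mm width. Lies flat on the second largest pack, up to 7 degrees askew.
- pack_s: Smallest battery pack, flat black plastic box 50 long (x) x 40 wide (y) x 24 mm high, about 0.09 kg, paper label on top. Three brass contacts wrap round one short end, the contact end (+x). Origin: underside, middle of the contact end's lower edge; the pack runs from x = 0 to -50 mm; z up. Grip across its 40 mm width. Lies flat on the second smallest pack, up to 7 degrees askew.
- cradle_xl: Light grey fixed charging cradle for the largest pack. Pocket 156 x 74 mm (8 mm spare all round), floor 12 mm above bench, lip 6 mm high and thick, 46 mm finger notch in each long side. Raised terminal hood (28 high, 24 mm deep) at the +x end. Origin: at bench height, below where the centred pack's origin belongs; pocket from x = +8 to -148 mm; z up.
- cradle_l: Light grey fixed charging cradle for the second largest pack. Pocket 124 x 70 mm (8 mm spare all round), floor 12 mm above bench, lip 6 mm high and thick, 46 mm finger notch in each long side. Raised terminal hood (28 high, 24 mm deep) at the +x end. Origin: at bench height, below where the centred pack's origin belongs; pocket from x = +8 to -116 mm; z up.
- cradle_m: Light grey fixed charging cradle for the second smallest pack. Pocket 94 x 64 mm (8 mm spare all round), floor 12 mm above bench, lip 6 mm high and thick, 46 mm finger notch in each long side. Raised terminal hood (28 high, 24 mm deep) at the +x end. Origin: at bench height, below where the centred pack's origin belongs; pocket from x = +8 to -86 mm; z up.
- cradle_s: Light grey fixed charging cradle for the smallest pack. Pocket 66 x 56 mm (8 mm spare all round), floor 12 mm above bench, lip 6 mm high and thick, 36 mm finger notch in each long side. Raised terminal hood (28 high, 24 mm deep) at the +x end. Origin: at bench height, below where the centred pack's origin belongs; pocket from x = +8 to -58 mm; z up.
- multimeter: Bystander: handheld multimeter lying on its back, 156 x 80 x 32 mm (dial up to 39 mm); origin under its middle, x along its length.
- flux_jar: Bystander: small amber glass jar with a black cap, 48 mm across, 44 mm high; origin under its middle.
There are look-alikes about, which are no part of the job. What is shaped like the pack_m but purple or red is not meant.

How it is judged:
By the outcome, as a careful person would: the job done as asked, in the order asked, and still so for the second after the job is handed in, with the robot touching nothing.
It also fails if it takes over 109 s, if anything falls off the work surface, if the arm or the gripper's body presses on something with over 40 N, if the wrist force passes 120 N, or if a joint passes its speed limit or range.

## Working session

There is one attempt and no reset: what is moved stays moved. The work goes in short steps, Python scripts to look and compute and a tool call to move; the robot and the scene stay as the last step left them, time stands still between calls to the robot, and variables do not carry over. Pictures are saved under pics/ and viewed, about 12 in all and at most 16, crops included, and the job is handed in when it is done.

Besides the shell and the picture viewer there is one more tool, called after "Emit:" by a JSON object that holds its "method" and its "body". apply_moves: Moves the arm, as the interface text tells. Its arguments: {"type":"object","properties":{"commands":{"type":"array"},"gripper":{"type":"number"},"grip_force":{"type":"number"}},"required":["commands"]}

```bash
ls; mkdir -p pics; python3 - <<'E'
from workcell import bot, grab_frame, camera_params, order
import cv2,numpy as np
s=bot.observe();print(s)
for n in ["scene","side"]:
    p,d=grab_frame(n);np.savez(f"pics/{n}0.npz",p=p,d=d);cv2.imwrite(f"pics/{n}0.png",p[:,:,::-1]);print(n,camera_params(n))
print(camera_params("wrist"))
E
```

```text
pics
{'clock': 0.0, 'qpos': array([ 1.20181341,  0.5220482 , -0.03632924,  1.6000202 ,  0.02119587,
        1.02109043, -0.11280294]), 'qd': array([-9.23359043e-04,  1.38924506e-05,  1.58323787e-04,  1.77195676e-04,
        2.04362623e-04,  1.63251515e-03,  2.58331757e-04]), 'joint_efforts': array([-6.21059407e-04, -9.27096605e+01,  1.97999641e+00, -3.69925153e+01,
        1.78013777e-02,  8.31759913e-03,  4.79518931e-06]), 'position': array([ 0.18382044, -0.59694499,  0.19170006]), 'tool_rot': array([ 3.14151249e+00,  1.17860557e-03, -1.27202672e+00]), 'force': array([-0.70910881,  0.53141651, -0.05165126]), 'moment': array([-0.01758464,  0.02062584, -0.06457303]), 'grip_width': 0.08556016015824607}
scene {'fx': 367.2849987260167, 'fy': 367.2849987260167, 'cx': 258.82947469962227, 'cy': 192.28475866173673, 'dist_coeffs': array([-0.07359971,  0.        ,  0.        ,  0.        ,  0.        ]), 'rvec': array([ 2.05641355,  0.99369923, -0.48413134]), 'tvec': array([-0.37695648, -0.20732625,  1.37386805])}
side {'fx': 380.6758898990617, 'fy': 380.6758898990617, 'cx': 251.77809551189424, 'cy': 182.9059699651054, 'dist_coeffs': array([-0.01190993,  0.        ,  0.        ,  0.        ,  0.        ]), 'rvec': array([ 0.58126665, -2.41682506,  1.44870898]), 'tvec': array([0.53185789, 0.18927301, 0.91443484])}
{'fx': 265.3333736540512, 'fy': 265.3333736540512, 'cx': 258.34665377456787, 'cy': 192.16680038498538, 'dist_coeffs': array([-0.05077492,  0.        ,  0.        ,  0.        ,  0.        ]), 'tool_from_camera': array([[ 9.99999991e-01, -8.25719935e-05,  1.10232078e-04,
        -7.25285170e-04],
       [ 4.22249996e-05,  9.45617118e-01,  3.25281823e-01,
        -8.36613322e-02],
       [-1.31096509e-04, -3.25281815e-01,  9.45617113e-01,
        -1.81527417e-01],
       [ 0.00000000e+00,  0.00000000e+00,  0.00000000e+00,
         1.00000000e+00]])}
```

View pics/scene0.png

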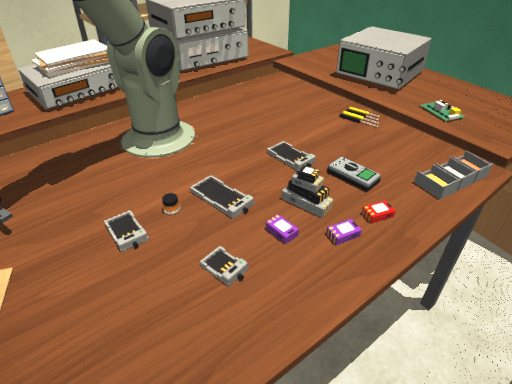

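View pics/side0.png

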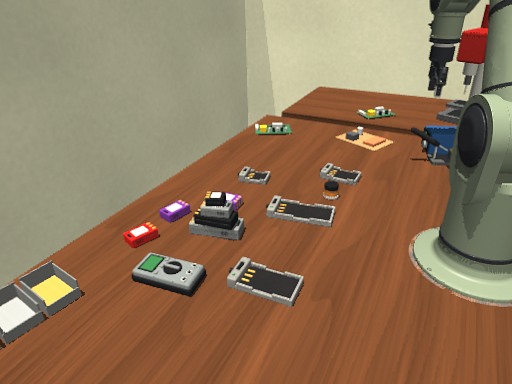

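The pile is at scene px (308,190), with cradles at (126,230), (222,195), (224,264) and (291,155). The look-alikes are purple (282,228) and (343,231), and red (378,211). The jar is at (170,204) and the multimeter at (354,172). Next I'll get rough world positions.

```bash
cat > h.py <<'E'
import numpy as np,cv2
from scipy.spatial.transform import Rotation as R
from workcell import bot,grab_frame,camera_params,order
def tool_T(s):
    T=np.eye(4);T[:3,:3]=R.from_euler('xyz',s["tool_rot"]).as_matrix();T[:3,3]=s["position"];return T
def world_from_cam(n,c,s=None):
    if n=="wrist": return tool_T(s)@c["tool_from_camera"]
    T=np.eye(4);T[:3,:3]=cv2.Rodrigues(c["rvec"])[0];T[:3,3]=c["tvec"];return np.linalg.inv(T)
def rays(c,uv):
    K=np.array([[c["fx"],0,c["cx"]],[0,c["fy"],c["cy"]],[0,0,1]])
    q=cv2.undistortPoints(np.asarray(uv,float).reshape(-1,1,2),K,c["dist_coeffs"])[:,0]
    return np.c_[q,np.ones(len(q))]
def cloud(n,d,c,s=None):
    v,u=np.mgrid[:d.shape[0],:d.shape[1]]
    r=rays(c,np.c_[u.ravel(),v.ravel()])*d.reshape(-1,1)
    T=world_from_cam(n,c,s);return (r@T[:3,:3].T+T[:3,3]).reshape(*d.shape,3)
def onplane(n,uv,z,c,s=None):
    T=world_from_cam(n,c,s);r=rays(c,uv)@T[:3,:3].T
    return T[:3,3]+r*((z-T[2,3])/r[:,2])[:,None]
def snap(n,tag):
    s=bot.observe();p,d=grab_frame(n);c=camera_params(n)
    np.savez(f"pics/{tag}.npz",p=p,d=d);cv2.imwrite(f"pics/{tag}.png",p[:,:,::-1])
    return p,d,c,cloud(n,d,c,s),s
E
python3 - <<'E'
from h import *
for n in ["scene","side"]:
    f=np.load(f"pics/{n}0.npz");P=cloud(n,f["d"],camera_params(n))
    z=P[...,2];ok=(f["d"]>0)&(np.hypot(P[...,0],P[...,1])>.3)&(P[...,0]>0.1)&(P[...,0]<1.2)&(abs(P[...,1])<.75)
    b=z[ok&(abs(z)<.01)];print(n,"bench z",np.median(b),b.std())
    m=(ok&(z>.009)&(z<.2)).astype(np.uint8)
    k,l,st,ce=cv2.connectedComponentsWithStats(m)
    for i in range(1,k):
        if st[i,4]<60: continue
        q=P[l==i];r=cv2.minAreaRect((q[:,:2]*1000).astype(np.float32))
        print(ce[i].round(),st[i,4],"z",np.percentile(q[:,2],[5,50,98]).round(3),"rect",np.round(r[0]),np.round(r[1]),round(r[2]))
E
```

```text
scene bench z -0.0002158310392280094 0.0017063960030909689
[352. 115.] 159 z [0.01  0.013 0.018] rect [352. 703.] [ 91. 108.] 89
[303. 180.] 2200 z [0.01  0.033 0.115] rect [515. 232.] [146. 398.] 61
[453. 174.] 1868 z [0.013 0.028 0.049] rect [829. 617.] [255. 108.] 82
[354. 173.] 927 z [0.013 0.031 0.037] rect [624. 370.] [153.  81.] 7
[222. 196.] 1252 z [0.01  0.012 0.028] rect [454. -17.] [199.  88.] 9
[170. 203.] 286 z [0.011 0.037 0.045] rect [ 406. -158.] [47. 46.] 82
[379. 210.] 442 z [0.012 0.025 0.028] rect [787. 284.] [80. 51.] 72
[  4. 213.] 82 z [0.01  0.011 0.014] rect [ 129. -553.] [30. 55.] 82
[125. 230.] 989 z [0.01  0.014 0.03 ] rect [ 417. -299.] [ 77. 140.] 88
[281. 228.] 517 z [0.012 0.026 0.028] rect [668.  26.] [81. 51.] 2
[344. 231.] 534 z [0.011 0.025 0.028] rect [780. 146.] [79. 50.] 76
[224. 265.] 943 z [0.01  0.014 0.03 ] rect [ 680. -160.] [111.  67.] 10
side bench z 0.001655416590821801 0.001638245234919077
[273. 128.] 320 z [0.012 0.018 0.038] rect [ 820. -618.] [160. 113.] 29
[354. 133.] 139 z [0.01  0.025 0.037] rect [ 466. -695.] [115.  53.] 72
[435. 141.] 909 z [0.013 0.071 0.121] rect [ 166. -637.] [214. 131.] 90
[374. 140.] 145 z [0.011 0.018 0.022] rect [ 375. -660.] [103.  56.] 69
[339. 173.] 479 z [0.012 0.016 0.032] rect [ 418. -296.] [ 80. 137.] 88
[253. 175.] 355 z [0.011 0.017 0.032] rect [ 679. -156.] [107.  75.] 12
[331. 189.] 233 z [0.01  0.034 0.048] rect [ 403. -153.] [47. 46.] 47
[218. 215.] 1905 z [0.013 0.057 0.118] rect [631. 101.] [141. 206.] 9
[300. 210.] 1230 z [0.012 0.015 0.031] rect [454. -14.] [197.  93.] 8
[174. 210.] 396 z [0.011 0.028 0.031] rect [778. 149.] [81. 50.] 74
[140. 233.] 501 z [0.012 0.028 0.031] rect [787. 287.] [79. 53.] 71
[169. 273.] 2015 z [0.013 0.033 0.04 ] rect [620. 375.] [154.  79.] 7
[264. 280.] 2050 z [0.012 0.015 0.031] rect [419. 294.] [166.  85.] 3
[ 34. 298.] 3515 z [0.013 0.018 0.049] rect [823. 577.] [162. 110.] 82
```

```bash
python3 - <<'E'
from h import *
ims=[]
for n,(x0,y0) in [("scene",(250,145)),("side",(165,170))]:
    f=np.load(f"pics/{n}0.npz");P=cloud(n,f["d"],camera_params(n));z=P[...,2]-(0.0016 if n=="side" else 0)
    roi=(np.hypot(P[...,0]-.62,P[...,1]-.19)<.13)&(f["d"]>0)
    for t in (.115,.091,.064,.034):
        q=P[roi&(abs(z-t)<.003)]
        if len(q)>8:
            r=cv2.minAreaRect((q[:,:2]*1000).astype(np.float32));print(n,t,len(q),np.round(r[0]),np.round(r[1]),round(r[2]))
    hood={}
    for nm,c in dict(xl=(.454,-.016),l=(.419,.294),m=(.417,-.298),s=(.68,-.158)).items():
        q=P[(np.hypot(P[...,0]-c[0],P[...,1]-c[1])<.12)&(z>.024)&(z<.034)]
        if len(q):print(n,nm,"hood",len(q),q.mean(0).round(3),"dir",np.degrees(np.arctan2(*(q.mean(0)[:2]-c)[::-1])).round())
    ims.append(cv2.resize(f["p"][y0:y0+75,x0:x0+100,::-1],(400,300),interpolation=cv2.INTER_CUBIC))
cv2.imwrite("pics/crop0.png",np.hstack(ims))
E
```

```text
scene 0.115 152 [620. 163.] [49. 42.] 22
scene 0.091 108 [617. 164.] [78. 48.] 19
scene 0.064 148 [620. 167.] [107.  55.] 10
scene 0.034 225 [624. 162.] [140.  59.] 14
scene xl hood 162 [ 0.529 -0.007  0.027] dir 7.0
scene l hood 98 [0.478 0.292 0.027] dir -2.0
scene m hood 209 [ 0.464 -0.301  0.028] dir -4.0
scene s hood 227 [ 0.711 -0.157  0.027] dir 3.0
side 0.115 163 [621. 165.] [51. 41.] 20
side 0.091 170 [616. 171.] [80. 51.] 20
side 0.064 178 [619. 175.] [109.  53.] 14
side 0.034 148 [619. 179.] [145.  57.] 25
side xl hood 129 [0.527 0.003 0.03 ] dir 15.0
side l hood 251 [0.477 0.301 0.029] dir 7.0
side m hood 75 [ 0.461 -0.293  0.03 ] dir 6.0
side s hood 69 [ 0.708 -0.147  0.03 ] dir 21.0
```

View pics/crop0.png

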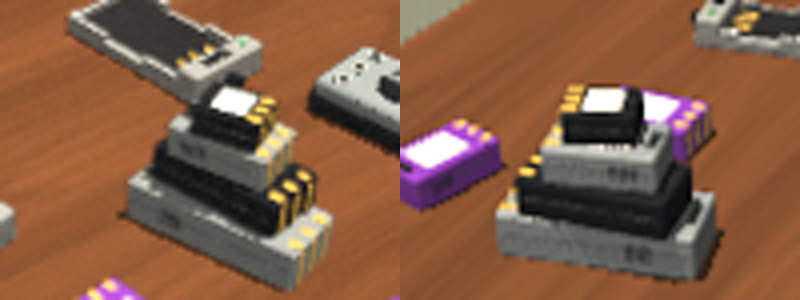

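The crop shows all four pile packs (grey or black) with their brass ends towards world +x. The cradle hoods also face +x, so no half turns are needed. Next I'll move up and over the cradles for a wrist view.

Emit:
{"method": "apply_moves", "body": {"commands": [[[-24, -31, -8], [0, 0, 0]], [[-48, -62, -16], [0, 0, 0]], [[-72, -93, -24], [0, 0, 0]], [[-96, -124, -32], [0, 0, 0]], [[-120, -155, -40], [0, 0, 0]]], "gripper": 1}}

```text
clock: 0.52
position: [0.2972, -0.4349, 0.232]
tool_rot: [3.141, 0.001, -1.272]
force: [1.6, -0.4, 0.4]
grip_width: 0.0855
```

Emit:
{"method": "apply_moves", "body": {"commands": [[[-24, -31, -8], [0, 0, 0]], [[-48, -62, -16], [0, 0, 0]], [[-72, -93, -24], [0, 0, 0]], [[-96, -124, -32], [0, 0, 0]], [[-120, -155, -40], [0, 0, 0]]]}}

```text
clock: 0.93
position: [0.4107, -0.2729, 0.2726]
tool_rot: [3.141, 0.001, -1.272]
force: [0.5, -1.0, -0.8]
grip_width: 0.0856
```

Emit:
{"method": "apply_moves", "body": {"commands": [[[-24, -31, -8], [0, 0, 0]], [[-48, -62, -16], [0, 0, 0]], [[-72, -93, -24], [0, 0, 0]], [[-94, -124, -28], [0, 0, 0]], [[-94, -124, -28], [0, 0, 0]]]}}

```text
clock: 1.35
position: [0.5052, -0.1398, 0.3012]
tool_rot: [-3.139, 0.003, -1.264]
force: [0.4, 0.3, 0.5]
grip_width: 0.0856
```

```bash
python3 - <<'E'
from h import *
p,d,c,P,s=snap("wrist","w1");print(s["position"],s["tool_rot"],s["qpos"].round(2))
b=P[...,2];print(np.median(b[(abs(b)<.01)&(d>0)]))
np.save("pics/w1P.npy",P)
E
```

```text
[ 0.50521891 -0.13982459  0.30124792] [-3.13928392e+00  2.90861357e-03 -1.26432838e+00] [ 0.39  0.27 -0.29  1.71  0.08  1.18 -1.18]
-6.90473425667415e-05
```

View pics/w1.png

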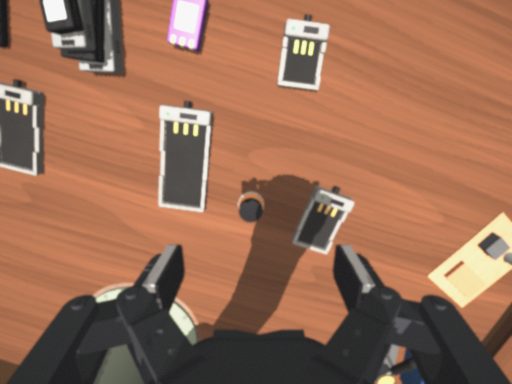

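The wrist view shows the XL cradle at (185,158), S at (303,55), M at (323,218) and part of L at (20,128). The pile is top left. I'll fit the pockets by casting their contours onto the known heights.

```bash
cat > cr.py <<'E'
from h import *
PK=dict(xl=((.454,-.016),156,74),l=((.419,.294),124,70),m=((.417,-.298),94,64),s=((.68,-.158),66,56))
def fit(p,c,s,P,names):
    g=p.max(2)
    for nm in names:
        c0,L,W=PK[nm]
        near=np.hypot(P[...,0]-c0[0],P[...,1]-c0[1])<L/2000+.045
        up=(P[...,2]>.0155)&(P[...,2]<.034)&near   # lip + hood tops
        m=(near&(P[...,2]>.005)&(P[...,2]<.034)).astype(np.uint8)
        k,l,st,ce=cv2.connectedComponentsWithStats(m);i=1+np.argmax(st[1:,4])
        fl=((l==i)&(g<75)&(P[...,2]<.0165)).astype(np.uint8)
        fl=cv2.morphologyEx(fl,cv2.MORPH_CLOSE,np.ones((9,9)))
        cs=max(cv2.findContours(fl,0,1)[0],key=cv2.contourArea)
        q=onplane("wrist",cs[:,0],.012,c,s)[:,:2]*1000
        r=cv2.minAreaRect(q.astype(np.float32))
        hq=P[(l==i)&(P[...,2]>.024)].mean(0)[:2]*1000
        aq=P[(l==i)&(P[...,2]>.009)][:,:2]*1000;ra=cv2.minAreaRect(aq.astype(np.float32))
        for tag,rr in(("floor",r),("outer",ra)):
            B=cv2.boxPoints(rr);e=[B[1]-B[0],B[2]-B[1]];e=max(e,key=np.linalg.norm);e/=np.linalg.norm(e)
            if e@(hq-rr[0])<0:e=-e
            ctr=np.array(rr[0])
            o=ctr+e*(L/2-8) if tag=="floor" else ctr+e*(max(rr[1])/2-24-8)
            print(nm,tag,"ctr",ctr.round(1),"size",np.round(rr[1],1),"yaw",np.degrees(np.arctan2(e[1],e[0])).round(1),"origin",o.round(1))
E
python3 - <<'E'
from cr import *
f=np.load("pics/w1.npz");P=np.load("pics/w1P.npy")
s=dict(position=np.array([0.50521891,-0.13982459,0.30124792]),tool_rot=np.array([-3.13928392,2.90861357e-3,-1.26432838]))
fit(f["p"],camera_params("wrist"),s,P,["xl","m","s"])
E
```

```text
xl floor ctr [545.3  -1.8] size [5.1 3.4] yaw -166.7 origin [477.2 -17.9]
xl outer ctr [453.1 -14.1] size [197.7  86.1] yaw 9.9 origin [518.9  -2.6]
m floor ctr [ 401.  -286.1] size [37.5 86.2] yaw -4.1 origin [ 439.9 -288.9]
m outer ctr [ 417.6 -296.2] size [ 75.2 135.2] yaw -1.8 origin [ 453.2 -297.3]Traceback (most recent call last):
  File "<stdin>", line 4, in <module>
  File "cr.py", line 13, in fit
    cs=max(cv2.findContours(fl,0,1)[0],key=cv2.contourArea)
ValueError: max() iterable argument is empty
```

```bash
sed -i 's/fl=((l==i)&(g<75)&(P\[...,2\]<.0165))/fl=((l==i)\&(g<120)\&(P[...,2]<.0155)\&(P[...,2]>.009))/' cr.py; python3 - <<'E'
from cr import *
f=np.load("pics/w1.npz");P=np.load("pics/w1P.npy");p=f["p"];print([p[v,u] for v,u in((175,180),(150,185),(75,303),(225,318),(209,185))],P[175,180],P[75,303])
s=dict(position=np.array([0.50521891,-0.13982459,0.30124792]),tool_rot=np.array([-3.13928392,2.90861357e-3,-1.26432838]))
fit(f["p"],camera_params("wrist"),s,P,["xl","m","s"])
E
```

```text
[array([82, 78, 76], dtype=uint8), array([81, 77, 75], dtype=uint8), array([81, 78, 75], dtype=uint8), array([47, 45, 44], dtype=uint8), array([233, 218, 203], dtype=uint8)] [ 0.41884871 -0.01380724  0.01156621] [ 0.64729315 -0.17032628  0.01227961]
xl floor ctr [438.4 -15.1] size [151.3  70.3] yaw 9.6 origin [507.5  -3.4]
xl outer ctr [453.1 -14.1] size [197.7  86.1] yaw 9.9 origin [518.9  -2.6]
m floor ctr [ 410.8 -291.9] size [ 69.5 124. ] yaw -2.8 origin [ 449.8 -293.8]
m outer ctr [ 417.6 -296.2] size [ 75.2 135.2] yaw -1.8 origin [ 453.2 -297.3]
s floor ctr [ 667.  -160.3] size [64.  50.8] yaw 10.8 origin [ 691.5 -155.6]
s outer ctr [ 679.7 -157.4] size [108.8  69.4] yaw 11.3 origin [ 701.6 -153. ]
```

Emit:
{"method": "apply_moves", "body": {"commands": [[[-28, -25, 6], [0, 0, 0]], [[-56, -50, 12], [0, 0, 0]], [[-84, -75, 18], [0, 0, 0]], [[-112, -100, 24], [0, 0, 0]], [[-140, -125, 30], [0, 0, 0]]]}}

```text
clock: 1.82
position: [0.5808, 0.0285, 0.2704]
tool_rot: [3.141, 0.002, -1.268]
force: [0.3, -0.5, -0.1]
grip_width: 0.0852
```

Emit:
{"method": "apply_moves", "body": {"commands": [[[-28, -24, 5], [0, 0, 0]], [[-56, -48, 10], [0, 0, 0]], [[-84, -72, 15], [0, 0, 0]], [[-109, -94, 20], [0, 0, 0]], [[-109, -94, 20], [0, 0, 0]]]}}

```text
clock: 2.23
position: [0.6379, 0.1667, 0.2484]
tool_rot: [3.139, 0.005, -1.263]
force: [-0.1, 1.3, -0.2]
grip_width: 0.0857
```

```bash
cat > pk.py <<'E'
from h import *
H=dict(s=(.115,50,40),m=(.091,78,48),l=(.064,108,54),xl=(.034,140,58))
def pack(P,d,s,c,p,nm,c0=(.62,.168),zb=0,rad=.12):
    zt,L,W=H[nm];zt+=zb
    m=((d>0)&(abs(P[...,2]-zt)<.005)&(np.hypot(P[...,0]-c0[0],P[...,1]-c0[1])<rad)).astype(np.uint8)
    k,l,st,ce=cv2.connectedComponentsWithStats(m);i=1+np.argmax(st[1:,4]);m=(l==i).astype(np.uint8)
    cs=max(cv2.findContours(m,0,1)[0],key=cv2.contourArea)[:,0]
    q=onplane("wrist",cs,zt,c,s)[:,:2]*1000
    r=cv2.minAreaRect(q.astype(np.float32));B=cv2.boxPoints(r)
    e=max([B[1]-B[0],B[2]-B[1]],key=np.linalg.norm);e=e/np.linalg.norm(e);e=e if e[0]>0 else -e
    hsv=cv2.cvtColor(p,cv2.COLOR_RGB2HSV);br=(m>0)&(hsv[...,1]>90)&(hsv[...,0]<35)&(hsv[...,0]>12)
    bq=(P[br][:,:2].mean(0)*1000-r[0])@e if br.any() else None
    ctr=np.array(r[0])
    print(nm,"z",P[...,2][m>0].mean().round(4),"ctr",ctr.round(1),"size",np.round(r[1],1),"yaw",np.degrees(np.arctan2(e[1],e[0])).round(1),"brass +x by",bq)
    return ctr,e
def go(s,x,y,z,yaw):
    "shift (mm) and turn (deg) in tool axes to put TCP at x,y,z (mm), tool yaw (deg), pointing down"
    T=tool_T(s);Rt=R.from_euler('xyz',[np.pi,0,np.radians(yaw)])
    d=T[:3,:3].T@(np.array([x,y,z])-T[:3,3]*1000);rv=(R.from_matrix(T[:3,:3]).inv()*Rt).as_rotvec(degrees=True)
    print("go",(x,y,z,yaw),"shift",d.round(1),"turn",rv.round(2),"dist",np.linalg.norm(d).round())
E
python3 - <<'E'
from pk import *
p,d,c,P,s=snap("wrist","w2");np.save("pics/w2P.npy",P);print(s["position"].round(4),s["tool_rot"].round(3),s["qpos"].round(2))
for n in H: pack(P,d,s,c,p,n)
E
```

```text
[0.6379 0.1667 0.2484] [ 3.139  0.005 -1.263] [-0.11  0.55 -0.36  1.42  0.2   1.21 -1.76]
s z 0.1149 ctr [620.8 165.5] size [50.2 39.6] yaw 22.4 brass +x by 19.073628365292606
m z 0.0908 ctr [617.  168.3] size [78.2 46.8] yaw 16.1 brass +x by 34.44997358370374
l z 0.0638 ctr [649.7 175.5] size [47.3 53.8] yaw -81.7 brass +x by 1.3569461958388676
xl z 0.0337 ctr [636.3 168.9] size [113.7  57.7] yaw 13.9 brass +x by None
```

View pics/w2.png

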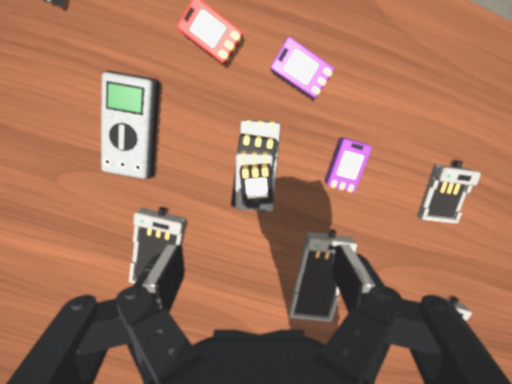

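The wrist view confirms the pile at (257,165), and the fitted S and M top faces are 50.2x39.6 and 78.2x46.8 mm at the right heights. The multimeter and look-alikes are clear of it. Next is the grasp of S.

```bash
python3 - <<'E'
from pk import *
s=bot.observe();go(s,621,165.5,140,-67.6);go(s,621,165.5,92,-67.6)
E
```

```text
go (621, 165.5, 140, -67.6) shift [ -6.8  14.9 108.9] turn [ 0.13  0.19 -4.85] dist 110.0
go (621, 165.5, 92, -67.6) shift [ -6.6  14.8 156.9] turn [ 0.13  0.19 -4.85] dist 158.0
```

Emit:
{"method": "apply_moves", "body": {"commands": [[[-4, 8, 36], [0, 0, -3]], [[-7, 15, 72], [0, 0, -4.8]], [[-7, 15, 108], [0.1, 0.2, -4.8]], [[-7, 15, 138], [0.1, 0.2, -4.8]], [[-7, 15, 157], [0.1, 0.2, -4.8]]]}}

```text
clock: 2.7
position: [0.6192, 0.1633, 0.0887]
tool_rot: [3.137, -0.001, -1.182]
force: [0.2, -0.4, -0.2]
grip_width: 0.0851
```

Emit:
{"method": "apply_moves", "body": {"commands": [[[0, 0, 0], [0, 0, 0]], [[0, 0, 0], [0, 0, 0]]]}}

```text
clock: 2.87
position: [0.6186, 0.1613, 0.088]
tool_rot: [3.135, -0.001, -1.183]
force: [0.2, -0.8, 0.5]
grip_width: 0.0854
```

```bash
python3 - <<'E'
from pk import *
s=bot.observe();print(s["position"],s["force"]);go(s,621,165.5,92,-67.6)
E
```

```text
[0.61860415 0.16129385 0.08803454] [ 0.20413367 -0.81084405  0.50035615]
go (621, 165.5, 92, -67.6) shift [-3.  -3.8 -4. ] turn [ 0.39 -0.08 -0.21] dist 6.0
```

Emit:
{"method": "apply_moves", "body": {"commands": [[[-3, -4, -4], [0.4, 0, -0.2]], [[-3, -4, -4], [0.4, 0, -0.2]], [[-3, -4, -4], [0.4, 0, -0.2]]]}}

```text
clock: 3.12
position: [0.6222, 0.1659, 0.0938]
tool_rot: [-3.139, -0.002, -1.18]
force: [-0.5, -0.2, -0.2]
grip_width: 0.0854
```

```bash
python3 - <<'E'
from pk import *
s=bot.observe();print(s["position"],s["force"]);go(s,621,165.5,92,-67.6)
E
```

```text
[0.62217062 0.16586805 0.09383882] [-0.54292055 -0.18064286 -0.18630611]
go (621, 165.5, 92, -67.6) shift [-0.1  1.2  1.8] turn [-0.17 -0.1  -0.01] dist 2.0
```

Emit:
{"method": "apply_moves", "body": {"commands": [[[0, 1, 1], [-0.2, 0, 0]], [[0, 1, 1], [-0.2, 0, 0]], [[0, 1, 1], [-0.2, 0, 0]], [[0, 1, 1], [-0.2, 0, 0]], [[0, 1, 1], [-0.2, 0, 0]]], "gripper": 0, "grip_force": 30}}

```text
clock: 3.53
position: [0.6212, 0.1655, 0.0929]
tool_rot: [3.141, -0.002, -1.18]
force: [-0.4, -0.6, -0.6]
grip_width: 0.0254
```

Emit:
{"method": "apply_moves", "body": {"commands": [[[0, 0, 0], [0, 0, 0]], [[0, 0, 0], [0, 0, 0]], [[0, 0, 0], [0, 0, 0]], [[0, 0, 0], [0, 0, 0]], [[0, 0, 0], [0, 0, 0]]]}}

```text
clock: 3.95
position: [0.6212, 0.1655, 0.0928]
tool_rot: [3.141, -0.002, -1.18]
force: [0.1, 1.0, -0.2]
grip_width: -0.0003
```

```bash
python3 - <<'E'
from pk import *
s=bot.observe();print(s["position"],s["force"],s["grip_width"]);go(s,621,165.5,180,-67.6);go(s,668,-160,180,-79);go(s,668,-160,60,-79)
E
```

```text
[0.62119905 0.16548144 0.09283357] [ 0.11918976  1.03890998 -0.16694751] -0.000282058163238014
go (621, 165.5, 180, -67.6) shift [  0.1   0.2 -87.2] turn [ 0.04 -0.1  -0.01] dist 87.0
go (668, -160, 180, -79) shift [318.9  80.8 -86.6] turn [ 0.03 -0.1  11.39] dist 340.0
go (668, -160, 60, -79) shift [318.7  80.7  33.4] turn [ 0.03 -0.1  11.39] dist 330.0
```

The gripper shut fully on nothing, so I'll look before moving again.

```bash
python3 - <<'E'
from pk import *
p,d,c,P,s=snap("wrist","w3")
q,d2,c2,P2,_=snap("side","s3")
cv2.imwrite("pics/c3.png",np.hstack([cv2.resize(p[:,:,::-1],(400,300)),cv2.resize(q[170:245,165:265,::-1],(400,300),interpolation=cv2.INTER_CUBIC)]))
E
```

```text
(no output)
```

View pics/c3.png

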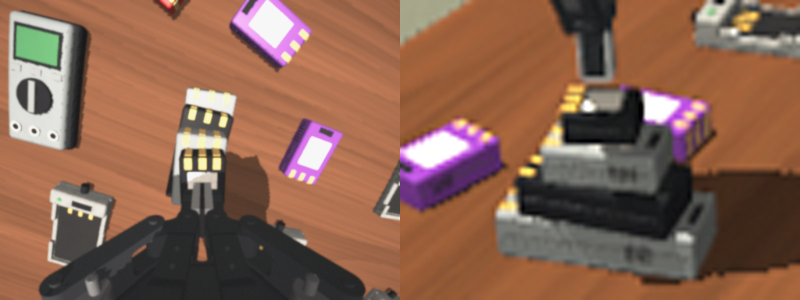

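The view shows the pile undisturbed, with the shut fingertips just above S. I'll measure the fingertip height with the wrist depth.

```bash
python3 - <<'E'
from pk import *
f=np.load("pics/w3.npz");s=bot.observe();P=cloud("wrist",f["d"],camera_params("wrist"),s);print(s["position"],bot.pinch_z)
for v in range(222,270,4): print(v,[(P[v,u]*1000).round().astype(int).tolist() for u in (246,256,264)],f["p"][v,256])
f=np.load("pics/s3.npz");P=cloud("side",f["d"],camera_params("side"))
for v in range(176,200,2): print(v,(P[v,165+48]*1000).round(),f["p"][v,165+48])
E
```

```text
[0.62124491 0.16548768 0.09287601] 0.0187
222 [[625, 177, 115], [628, 171, 115], [630, 166, 115]] [247 247 247]
226 [[623, 176, 115], [625, 170, 116], [627, 165, 115]] [217 205 189]
230 [[620, 175, 116], [623, 169, 116], [625, 164, 116]] [216 205 190]
234 [[617, 174, 116], [630, 171, 136], [631, 167, 135]] [105  99  94]
238 [[614, 173, 115], [630, 171, 141], [632, 167, 142]] [72 71 68]
242 [[624, 175, 139], [630, 172, 146], [632, 167, 146]] [69 66 64]
246 [[624, 175, 143], [630, 172, 151], [632, 167, 150]] [68 67 65]
250 [[629, 176, 155], [630, 171, 154], [632, 168, 154]] [67 65 63]
254 [[629, 176, 159], [630, 171, 158], [633, 168, 159]] [60 59 58]
258 [[629, 176, 163], [630, 171, 161], [632, 168, 163]] [61 60 58]
262 [[629, 176, 166], [631, 172, 166], [632, 168, 165]] [62 61 59]
266 [[629, 176, 169], [630, 171, 168], [632, 168, 169]] [62 59 58]
176 [600. 197. 190.] [34 36 36]
178 [614. 177. 172.] [32 32 35]
180 [615. 175. 166.] [36 39 40]
182 [614. 178. 161.] [40 42 44]
184 [615. 177. 155.] [40 42 43]
186 [616. 176. 148.] [37 39 39]
188 [616. 177. 143.] [28 30 32]
190 [757. -24.   3.] [161 131 114]
192 [632. 155. 117.] [96 90 84]
194 [625. 166. 118.] [154 146 134]
196 [620. 174. 117.] [229 219 199]
198 [614. 184. 118.] [40 41 42]
```

The real fingertips sit about 43 mm behind the reported TCP. Both cameras agree on this, and the lateral position is right. I'll open, go down to an intermediate height and measure the tips again.

Emit:
{"method": "apply_moves", "body": {"commands": [[[0, 0, 0], [0, 0, 0]], [[0, 0, 0], [0, 0, 0]], [[0, 0, 0], [0, 0, 0]], [[0, 0, 0], [0, 0, 0]], [[0, 0, 0], [0, 0, 0]]], "gripper": 1}}

```text
clock: 4.47
position: [0.6212, 0.1655, 0.0928]
tool_rot: [3.141, -0.002, -1.18]
force: [0.6, 0.0, 0.0]
grip_width: 0.0604
```

Emit:
{"method": "apply_moves", "body": {"commands": [[[0, 0, 0], [0, 0, 0]], [[0, 0, 10], [0, 0, 0]], [[0, 0, 20], [0, 0, 0]], [[0, 0, 30], [0, 0, 0]], [[0, 0, 30], [0, 0, 0]]]}}

```text
clock: 4.88
position: [0.6198, 0.1649, 0.06]
tool_rot: [3.137, -0.001, -1.18]
force: [0.3, 0.6, -0.3]
grip_width: 0.0852
```

```bash
python3 - <<'E'
from pk import *
p,d,c,P,s=snap("wrist","w4");np.save("pics/w4P.npy",P);print(s["position"],s["force"],s["grip_width"])
X=(np.linalg.inv(tool_T(s))@np.c_[P.reshape(-1,3),np.ones(P[...,0].size)].T)[:3].T.reshape(P.shape)*1000
# finger tips: points near tool plane y in front face, |x|<60
m=(abs(X[...,0])<65)&(abs(X[...,1])<25)&(d>0)&(P[...,2]>.118)&(d<.2)
for a,b in((-65,0),(0,65)):
    k=m&(X[...,0]>a)&(X[...,0]<b);q=X[k]
    t=q[q[:,2]>q[:,2].max()-12];print("tip z",np.sort(q[:,2])[-8:].round(1),"x",t[:,0].min().round(1),t[:,0].max().round(1),"y",t[:,1].min().round(1))
try: pack(P,d,s,c,p,"s")
except Exception as e: print(e)
go(s,621,165.5,52,-67.6)
E
```

```text
[0.61978955 0.16492294 0.05997107] [ 0.27365793  0.59786227 -0.2501596 ] 0.08519125236650972
tip z [-58.4 -58.4 -58.3 -58.2 -58.2 -58.2 -58.2 -58.1] x -57.4 -42.7 y -11.6
tip z [-58.1 -58.1 -58.1 -58.1 -58.1 -58.  -58.  -58. ] x 41.4 55.7 y -11.7
s z 0.1147 ctr [622.  166.3] size [50.8 39.3] yaw 22.4 brass +x by 17.731073454577874
go (621, 165.5, 52, -67.6) shift [-0.1 -1.4  8. ] turn [ 0.24 -0.08 -0.  ] dist 8.0
```

View pics/w4.png

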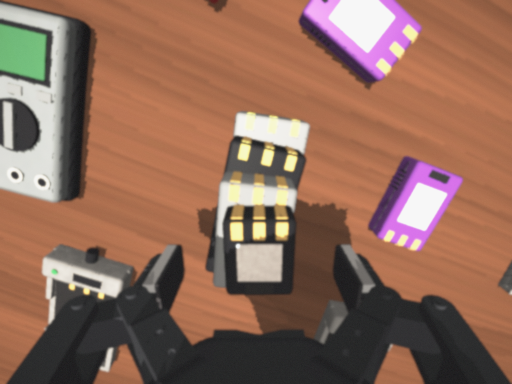

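```bash
python3 - <<'E'
from pk import *
f=np.load("pics/w4.npz");d=f["d"];P=np.load("pics/w4P.npy");s=bot.observe()
X=(np.linalg.inv(tool_T(s))@np.c_[P.reshape(-1,3),np.ones(P[...,0].size)].T)[:3].T.reshape(P.shape)*1000
for v,u in((245,175),(250,178),(255,170),(265,170),(280,175),(285,180),(290,165),(300,160),(300,180)): print(v,u,X[v,u].round(),(P[v,u]*1000).round())
m=(abs(X[...,0])<75)&(abs(X[...,0])>36)&(abs(X[...,1])<25)&(d>0)&(d<.2)
q=X[m];print(np.sort(q[:,2])[-10:].round(1)); print(np.sort(d[d>0])[:5])
E
```

```text
245 175 [-45. -11. -57.] [613. 211. 118.]
250 178 [-44.  -8. -57.] [611. 209. 118.]
255 170 [-45. -10. -66.] [613. 211. 127.]
265 170 [-44.  -8. -71.] [612. 209. 132.]
280 175 [-43.   3. -68.] [601. 204. 129.]
285 180 [-43.  10. -63.] [594. 201. 124.]
290 165 [-44.  -2. -81.] [605. 206. 142.]
300 160 [-44.  -2. -88.] [605. 206. 149.]
300 180 [-90. 130.  61.] [466. 199.   0.]
[-51.1 -51.  -50.9 -50.8 -50.6 -50.6 -50.6 -50.5 -50.   -3.1]
[0.0612188  0.06156494 0.06160862 0.06163613 0.06170131]
```

Emit:
{"method": "apply_moves", "body": {"commands": [[[0, -2, 4], [0.2, 0, 0]], [[0, -2, 8], [0.2, 0, 0]], [[0, -2, 11], [0.2, 0, 0]], [[0, -2, 11], [0.2, 0, 0]]]}}

```text
clock: 5.27
position: [0.6218, 0.1658, 0.0495]
tool_rot: [3.141, -0.001, -1.18]
force: [-0.2, -0.5, -0.6]
grip_width: 0.0853
```

Emit:
{"method": "apply_moves", "body": {"commands": [[[0, 0, 0], [0, 0, 0]], [[0, 0, 0], [0, 0, 0]], [[0, 0, 0], [0, 0, 0]], [[0, 0, 0], [0, 0, 0]], [[0, 0, 0], [0, 0, 0]]], "gripper": 0, "grip_force": 30}}

```text
clock: 5.68
position: [0.6224, 0.1671, 0.0507]
tool_rot: [-3.14, -0.0, -1.179]
force: [-3.3, 4.1, 12.1]
grip_width: 0.0399
```

Emit:
{"method": "apply_moves", "body": {"commands": [[[0, 0, 0], [0, 0, 0]], [[0, 0, 0], [0, 0, 0]]]}}

```text
clock: 5.85
position: [0.6225, 0.1673, 0.0511]
tool_rot: [-3.139, -0.0, -1.179]
force: [-0.2, 0.9, -0.9]
grip_width: 0.0398
```

```bash
python3 - <<'E'
from pk import *
s=bot.observe();print(s["position"],s["tool_rot"],s["force"],s["grip_width"]);go(s,668,-160,120,-79);go(s,668,-160,60,-79)
E
```

```text
[0.62254267 0.16731959 0.05108336] [-3.13914611e+00 -4.37087619e-04 -1.17921714e+00] [-0.1761608   0.86974416 -0.87498481] 0.0397837285412367
go (668, -160, 120, -79) shift [319.9  82.7 -69. ] turn [-1.400e-01 -1.000e-02  1.144e+01] dist 338.0
go (668, -160, 60, -79) shift [319.9  82.9  -9. ] turn [-1.400e-01 -1.000e-02  1.144e+01] dist 331.0
```

S is gripped at 39.8 mm. Lift and carry.

Emit:
{"method": "apply_moves", "body": {"commands": [[[0, 0, -10], [0, 0, 0]], [[0, 0, -28], [0, 0, 0]], [[0, 0, -48], [0, 0, 0]], [[12, 3, -64], [0, 0, 0]], [[38, 10, -69], [0, 0, 0]]]}}

```text
clock: 6.27
position: [0.6282, 0.132, 0.1234]
tool_rot: [-3.135, 0.001, -1.175]
force: [0.2, 0.2, -1.1]
grip_width: 0.0393
```

Emit:
{"method": "apply_moves", "body": {"commands": [[[30, 8, 0], [0, 0, 1]], [[60, 16, 0], [0, 0, 2.5]], [[92, 24, 0], [0, 0, 4.5]], [[124, 32, 0], [0, 0, 6.5]], [[156, 40, 0], [0, 0, 8.5]]]}}

```text
clock: 6.68
position: [0.6515, -0.0291, 0.1238]
tool_rot: [-3.135, 0.002, -1.325]
force: [0.9, -0.4, -0.6]
grip_width: 0.0397
```

```bash
python3 - <<'E'
from pk import *
s=bot.observe();print(s["position"],s["tool_rot"],s["force"],s["grip_width"]);go(s,668,-160,100,-79)
E
```

```text
[ 0.65145553 -0.02910582  0.12384271] [-3.13515374e+00  1.67568019e-03 -1.32486920e+00] [ 0.92908442 -0.44658487 -0.63197785] 0.03970671113386645
go (668, -160, 100, -79) shift [131.   16.   23.5] turn [-0.37  0.11  3.09] dist 134.0
```

```bash
python3 - <<'E'
from pk import *
import cr
p,d,c,P,s=snap("wrist","w5");print(s["position"])
cr.fit(p,c,s,P,["s"])
pack(P,d,s,c,p,"s",c0=s["position"][:2],zb=s["position"][2]+.040-.091,rad=.06)
go(s,668,-160,100,-79)
E
```

```text
[ 0.65145553 -0.02910582  0.12384271]
s floor ctr [ 672.1 -154.8] size [92.8 63.2] yaw 10.4 origin [ 696.7 -150.3]
s outer ctr [ 680.3 -156.9] size [107.9  69.4] yaw 11.0 origin [ 701.9 -152.7]
s z 0.188 ctr [650.5 -28.5] size [50.8 68.7] yaw -75.8 brass +x by 2.044529506881304
go (668, -160, 100, -79) shift [131.   16.   23.5] turn [-0.37  0.11  3.09] dist 134.0
```

Emit:
{"method": "apply_moves", "body": {"commands": [[[32, 4, 5], [0, 0, 1]], [[65, 8, 11], [-0.2, 0, 2]], [[97, 12, 17], [-0.4, 0.1, 3]], [[120, 15, 22], [-0.4, 0.1, 3.1]], [[130, 16, 24], [-0.4, 0.1, 3.1]]]}}

```text
clock: 7.15
position: [0.6664, -0.1724, 0.0994]
tool_rot: [3.139, -0.005, -1.393]
force: [0.2, -0.5, -0.5]
grip_width: 0.0396
```

Emit:
{"method": "apply_moves", "body": {"commands": [[[0, 0, 15], [0, 0, 0]], [[0, 0, 35], [0, 0, 0]], [[0, 0, 55], [0, 0, 0]], [[0, 0, 75], [0, 0, 0]], [[0, 0, 80], [0, 0, 0]]]}}

```text
clock: 7.57
position: [0.6644, -0.1706, 0.0159]
tool_rot: [3.135, -0.003, -1.391]
force: [0.1, -0.3, -1.7]
grip_width: 0.0392
```

```bash
python3 - <<'E'
from pk import *
s=bot.observe();print(s["position"],s["tool_rot"],s["force"],s["grip_width"]);go(s,667,-160,-10,-79);go(s,667,-160,-27,-79)
E
```

```text
[ 0.66444656 -0.1705767   0.01590454] [ 3.13527685e+00 -3.08421983e-03 -1.39072492e+00] [ 0.05191699 -0.33430185 -1.65830504] 0.03921926566261809
go (667, -160, -10, -79) shift [-10.   -4.6  25.8] turn [ 0.36 -0.17 -0.68] dist 28.0
go (667, -160, -27, -79) shift [-10.1  -4.7  42.8] turn [ 0.36 -0.17 -0.68] dist 44.0
```

Emit:
{"method": "apply_moves", "body": {"commands": [[[-6, -3, 0], [0.3, -0.1, -0.5]], [[-10, -4.7, 5], [0.4, -0.2, -0.7]], [[-10, -4.7, 15], [0.4, -0.2, -0.7]], [[-10, -4.7, 24], [0.4, -0.2, -0.7]], [[-10, -4.7, 26], [0.4, -0.2, -0.7]]]}}

```text
clock: 7.98
position: [0.6665, -0.1599, -0.0115]
tool_rot: [3.141, 0.001, -1.378]
force: [0.7, 0.4, -1.4]
grip_width: 0.0398
```

```bash
python3 - <<'E'
from pk import *
s=bot.observe();print(s["position"],s["tool_rot"],s["force"],s["grip_width"]);go(s,667,-160,-26.5,-79)
E
```

```text
[ 0.66653642 -0.15986055 -0.01153035] [ 3.14105282e+00  7.07100654e-04 -1.37831057e+00] [ 0.65336676  0.43159823 -1.35128157] 0.039762029844202934
go (667, -160, -26.5, -79) shift [ 0.2 -0.4 15. ] turn [0.03 0.04 0.03] dist 15.0
```

Emit:
{"method": "apply_moves", "body": {"commands": [[[0, 0, 5], [0, 0, 0]], [[0, 0, 9], [0, 0, 0]], [[0, 0, 12], [0, 0, 0]], [[0, 0, 14], [0, 0, 0]], [[0, 0, 15], [0, 0, 0]]]}}

```text
clock: 8.4
position: [0.6664, -0.16, -0.0268]
tool_rot: [3.141, 0.001, -1.378]
force: [0.7, 0.1, -0.7]
grip_width: 0.0394
```

Emit:
{"method": "apply_moves", "body": {"commands": [[[0, 0, 1], [0, 0, 0]], [[0, 0, 2], [0, 0, 0]]]}}

```text
clock: 8.57
position: [0.6667, -0.1601, -0.0283]
tool_rot: [3.141, 0.0, -1.379]
force: [-9.1, 1.2, 23.6]
grip_width: 0.0392
```

Emit:
{"method": "apply_moves", "body": {"commands": [[[0, 0, -0.5], [0, 0, 0]], [[0, 0, -0.5], [0, 0, 0]], [[0, 0, -0.5], [0, 0, 0]], [[0, 0, -0.5], [0, 0, 0]]], "gripper": 0.72}}

```text
clock: 8.9
position: [0.6667, -0.1601, -0.0278]
tool_rot: [3.141, 0.0, -1.379]
force: [-0.3, 0.3, 0.8]
grip_width: 0.0614
```

Emit:
{"method": "apply_moves", "body": {"commands": [[[0, 0, -8], [0, 0, 0]], [[0, 0, -30], [0, 0, 0]], [[0, 0, -65], [0, 0, 0]], [[0, 0, -105], [0, 0, 0]], [[0, 0, -145], [0, 0, 0]]]}}

```text
clock: 9.32
position: [0.6663, -0.16, 0.1192]
tool_rot: [3.141, 0.001, -1.378]
force: [0.4, -0.3, -0.7]
grip_width: 0.0613
```

```bash
python3 - <<'E'
from pk import *
import cr
p,d,c,P,s=snap("wrist","w6");print(s["position"],s["grip_width"],s["force"])
pack(P,d,s,c,p,"s",c0=(.667,-.16),zb=.012-.091,rad=.055)
cr.fit(p,c,s,P,["s"])
go(s,627,167,150,-74);cv2.imwrite("pics/w6c.png",p[180:384,150:370,::-1])
E
```

```text
[ 0.66631113 -0.15995986  0.11923775] 0.06132633926445517 [ 0.36924311 -0.3452007  -0.72730822]
s z 0.0359 ctr [ 665.4 -159.7] size [49.4 39.4] yaw 11.0 brass +x by 18.572736670130165
s floor ctr [ 663.4 -163.3] size [64.  61.7] yaw 11.0 origin [ 687.9 -158.5]
s outer ctr [ 680.  -157.5] size [107.8  68.2] yaw 11.0 origin [ 701.5 -153.3]
go (627, 167, 150, -74) shift [-328.5  -23.9  -30.5] turn [ 0.03  0.05 -4.98] dist 331.0
```

S lies flat, square and centred: centre (665.4,-159.7), yaw 11.0°, top at 35.9 mm. Back to the pile for M.

Emit:
{"method": "apply_moves", "body": {"commands": [[[-35, -2.5, -2], [0, 0, 0]], [[-74, -5, -3], [0, 0, 0]], [[-114, -8, -5], [0, 0, 0]], [[-154, -11, -5], [0, 0, 0]], [[-194, -14, -5], [0, 0, 0]]], "gripper": 1}}

```text
clock: 9.78
position: [0.6465, 0.0342, 0.1336]
tool_rot: [-3.132, -0.003, -1.379]
force: [1.0, -0.5, -0.3]
grip_width: 0.0851
```

Emit:
{"method": "apply_moves", "body": {"commands": [[[-40, -3, -2], [0, 0, -2]], [[-78, -6, -2], [0, 0, -4]], [[-108, -8, -2], [0, 0, -5]], [[-122, -9, -2], [0, 0, -5]], [[-126, -9, -2], [0, 0, -5]]]}}

```text
clock: 10.2
position: [0.6306, 0.1633, 0.1359]
tool_rot: [-3.132, -0.003, -1.288]
force: [0.4, -0.6, 0.3]
grip_width: 0.0853
```

Emit:
{"method": "apply_moves", "body": {"commands": [[[0, 0, 0], [0, 0, 0]]]}}

```text
clock: 10.28
position: [0.6305, 0.1634, 0.1361]
tool_rot: [-3.131, -0.003, -1.288]
force: [-0.4, -1.0, -0.3]
grip_width: 0.0855
```

```bash
python3 - <<'E'
from pk import *
p,d,c,P,s=snap("wrist","w7");print(s["position"],s["tool_rot"],s["grip_width"])
for n in "ml": pack(P,d,s,c,p,n)
go(s,617,168.3,60,-73.9);go(s,617,168.3,24,-73.9)
E
```

```text
[0.63052051 0.16336991 0.13608305] [-3.13149072e+00 -3.04638084e-03 -1.28785395e+00] 0.08552104452691635
m z 0.0909 ctr [617.4 168.1] size [77.7 47.6] yaw 16.1 brass +x by 37.8993017068116
l z 0.0637 ctr [654.8 176.5] size [37.4 53.8] yaw -81.9 brass +x by 0.45835534843822795
go (617, 168.3, 60, -73.9) shift [-8.7 12.4 75.9] turn [-0.58 -0.17  0.11] dist 77.0
go (617, 168.3, 24, -73.9) shift [ -8.9  12.7 111.9] turn [-0.58 -0.17  0.11] dist 113.0
```

Emit:
{"method": "apply_moves", "body": {"commands": [[[-5, 6, 20], [-0.3, -0.1, 0]], [[-9, 12, 45], [-0.6, -0.2, 0.1]], [[-9, 12.5, 65], [-0.6, -0.2, 0.1]], [[-9, 12.5, 75], [-0.6, -0.2, 0.1]], [[-9, 12.5, 78], [-0.6, -0.2, 0.1]]]}}

```text
clock: 10.75
position: [0.6167, 0.1664, 0.0565]
tool_rot: [3.139, -0.0, -1.292]
force: [0.0, 0.3, 0.2]
grip_width: 0.0854
```

```bash
python3 - <<'E'
from pk import *
s=bot.observe();print(s["position"],s["tool_rot"]);go(s,617.3,168.2,24,-73.9)
E
```

```text
[0.61666746 0.16637668 0.05654876] [ 3.13926672e+00 -2.94017637e-05 -1.29161171e+00]
go (617.3, 168.2, 24, -73.9) shift [-1.6 -1.2 32.5] turn [ 0.13 -0.   -0.1 ] dist 33.0
```

Emit:
{"method": "apply_moves", "body": {"commands": [[[-1, -1, 10], [0.1, 0, 0]], [[-1.6, -1.2, 20], [0.1, 0, -0.1]], [[-1.6, -1.2, 28], [0.1, 0, -0.1]], [[-1.6, -1.2, 32], [0.1, 0, -0.1]], [[-1.6, -1.2, 32], [0.1, 0, -0.1]]]}}

```text
clock: 11.17
position: [0.6169, 0.1681, 0.0237]
tool_rot: [3.14, -0.0, -1.29]
force: [-0.2, -0.3, 0.1]
grip_width: 0.0856
```

Emit:
{"method": "apply_moves", "body": {"commands": [[[0, 0, 0], [0, 0, 0]], [[0, 0, 0], [0, 0, 0]], [[0, 0, 0], [0, 0, 0]], [[0, 0, 0], [0, 0, 0]], [[0, 0, 0], [0, 0, 0]]], "gripper": 0, "grip_force": 35}}

```text
clock: 11.58
position: [0.6172, 0.1682, 0.0243]
tool_rot: [3.141, -0.0, -1.29]
force: [-1.0, -0.9, 6.3]
grip_width: 0.0473
```

Emit:
{"method": "apply_moves", "body": {"commands": [[[0, 0, 0], [0, 0, 0]], [[0, 0, 0], [0, 0, 0]]]}}

```text
clock: 11.75
position: [0.6172, 0.1682, 0.0243]
tool_rot: [3.141, -0.0, -1.29]
force: [-0.4, -0.5, -2.2]
grip_width: 0.0474
```

```bash
python3 - <<'E'
from pk import *
s=bot.observe();print(s["position"],s["tool_rot"],s["force"],s["grip_width"]);go(s,407,-294,110,-92)
E
```

```text
[0.6171933  0.1682152  0.02429284] [ 3.14073804e+00 -1.04376877e-04 -1.28971862e+00] [-0.4033715  -0.49887029 -2.15250459] 0.047394265940133
go (407, -294, 110, -92) shift [385.8 330.2 -85.4] turn [ 5.00e-02 -1.00e-02  1.81e+01] dist 515.0
```

M is gripped at 47.4 mm. Lift and carry it towards its cradle.

Emit:
{"method": "apply_moves", "body": {"commands": [[[0, 0, -10], [0, 0, 0]], [[0, 0, -28], [0, 0, 0]], [[0, 0, -52], [0, 0, 0]], [[10, 9, -76], [0, 0, 0]], [[30, 26, -90], [0, 0, 0]]]}}

```text
clock: 12.17
position: [0.6015, 0.1351, 0.1172]
tool_rot: [-3.139, 0.002, -1.286]
force: [0.9, -0.9, -1.6]
grip_width: 0.0475
```

Emit:
{"method": "apply_moves", "body": {"commands": [[[26, 22, 0], [0, 0, 0]], [[54, 46, 0], [0, 0, 0]], [[82, 70, 0], [0, 0, 0]], [[110, 94, 0], [0, 0, 0]], [[138, 118, 0], [0, 0, 0]]]}}

```text
clock: 12.58
position: [0.5259, -0.0319, 0.1174]
tool_rot: [-3.139, 0.001, -1.286]
force: [1.1, -0.2, -2.4]
grip_width: 0.0477
```

Emit:
{"method": "apply_moves", "body": {"commands": [[[26, 22, 0], [0, 0, 2]], [[50, 43, 0], [0, 0, 4.5]], [[72, 62, 0], [0, 0, 8]], [[85, 73, 0], [0, 0, 11.5]], [[92, 79, 0], [0, 0, 13.5]]]}}

```text
clock: 13.0
position: [0.475, -0.1445, 0.1176]
tool_rot: [-3.139, 0.001, -1.528]
force: [0.7, 0.2, -2.5]
grip_width: 0.0477
```

```bash
python3 - <<'E'
from pk import *
import cr
p,d,c,P,s=snap("wrist","w8");print(s["position"],s["tool_rot"],s["grip_width"],s["force"])
cr.fit(p,c,s,P,["m","xl"])
pack(P,d,s,c,p,"m",c0=s["position"][:2],zb=s["position"][2]+.040-.064,rad=.07)
go(s,404,-296,100,-92)
E
```

```text
[ 0.47504115 -0.14450756  0.11757767] [-3.13898657e+00  1.12474143e-03 -1.52840564e+00] 0.047655494541395435 [ 0.6519015   0.20973531 -2.48494407]
m floor ctr [ 410.1 -293.6] size [ 73.6 117.2] yaw -2.4 origin [ 449.1 -295.2]
m outer ctr [ 417.  -296.5] size [ 77.6 137. ] yaw -1.6 origin [ 453.5 -297.5]
xl floor ctr [450.8 -16.6] size [175.4  83.3] yaw 9.4 origin [519.8  -5.1]
xl outer ctr [453.3 -13.5] size [198.7  87.1] yaw 9.3 origin [519.7  -2.6]
m z 0.1842 ctr [ 476.2 -144. ] size [77.8 77.2] yaw 2.5 brass +x by 36.70002875340745
go (404, -296, 100, -92) shift [148.4  77.4  17.2] turn [-0.15  0.07  4.43] dist 168.0
```

View pics/w8.png

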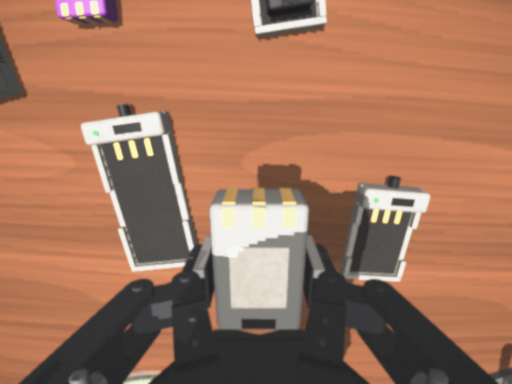

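The picture shows M level in the grip, brass end forward, and its cradle at (388,230). The outer fit repeats the first one to about 1 mm, giving a pocket centre of (402.5,-296) and yaw -1.7°.

Emit:
{"method": "apply_moves", "body": {"commands": [[[25, 13, 1], [0, 0, 1.5]], [[57, 30, 3], [-0.1, 0, 3]], [[90, 47, 5], [-0.1, 0, 4]], [[120, 63, 7], [-0.1, 0, 4.2]], [[140, 75, 7], [-0.1, 0, 4.2]]]}}

```text
clock: 13.47
position: [0.4052, -0.2894, 0.1101]
tool_rot: [-3.141, 0.001, -1.603]
force: [-0.0, 0.1, -2.6]
grip_width: 0.0478
```

Emit:
{"method": "apply_moves", "body": {"commands": [[[6, 4, 0], [0, 0, 0]], [[6, 4, 15], [0, 0, 0]], [[6, 4, 40], [0, 0, 0]], [[6, 4, 60], [0, 0, 0]], [[6, 4, 66], [0, 0, 0]]]}}

```text
clock: 13.88
position: [0.4013, -0.2931, 0.0419]
tool_rot: [3.14, 0.003, -1.601]
force: [-0.8, 0.0, -2.9]
grip_width: 0.0474
```

```bash
python3 - <<'E'
from pk import *
s=bot.observe();print(s["position"],s["tool_rot"],s["force"],s["grip_width"]);go(s,401.3,-296,-12,-91.7);
E
```

```text
[ 0.40130831 -0.29310267  0.04193045] [ 3.14020513e+00  2.99805732e-03 -1.60055078e+00] [-0.75027969  0.01021774 -2.88091138] 0.04740086359636841
go (401.3, -296, -12, -91.7) shift [ 3.1 -0.2 53.9] turn [ 0.08  0.17 -0.  ] dist 54.0
```

Emit:
{"method": "apply_moves", "body": {"commands": [[[2, 0, 10], [0, 0.1, 0]], [[3, 0, 25], [0.1, 0.2, 0]], [[3, 0, 40], [0.1, 0.2, 0]], [[3, 0, 50], [0.1, 0.2, 0]], [[3, 0, 54], [0.1, 0.2, 0]]]}}

```text
clock: 14.3
position: [0.4015, -0.2952, -0.013]
tool_rot: [3.141, 0.0, -1.599]
force: [0.1, 1.3, -1.9]
grip_width: 0.0473
```

```bash
python3 - <<'E'
from pk import *
s=bot.observe();print(s["position"],s["tool_rot"],s["force"],s["grip_width"]);go(s,401.3,-296,-26.5,-91.7);
E
```

```text
[ 0.40149466 -0.29522722 -0.01297817] [ 3.14140529e+00  1.88093072e-04 -1.59945617e+00] [ 0.07347793  1.287207   -1.88468651] 0.047256903382760736
go (401.3, -296, -26.5, -91.7) shift [ 0.8  0.2 13.5] turn [0.01 0.01 0.06] dist 14.0
```

Emit:
{"method": "apply_moves", "body": {"commands": [[[0.8, 0, 5], [0, 0, 0]], [[0.8, 0, 9], [0, 0, 0]], [[0.8, 0, 12], [0, 0, 0]], [[0.8, 0, 13.5], [0, 0, 0]], [[0.8, 0, 14], [0, 0, 0]]]}}

```text
clock: 14.72
position: [0.4016, -0.2961, -0.0269]
tool_rot: [3.142, 0.0, -1.6]
force: [-0.3, -0.6, -1.9]
grip_width: 0.0473
```

Emit:
{"method": "apply_moves", "body": {"commands": [[[0, 0, 0.7], [0, 0, 0]], [[0, 0, 1.2], [0, 0, 0]]]}}

```text
clock: 14.88
position: [0.4017, -0.2962, -0.0278]
tool_rot: [-3.141, -0.0, -1.6]
force: [-4.8, 3.5, 20.8]
grip_width: 0.0473
```

Emit:
{"method": "apply_moves", "body": {"commands": [[[0, 0, -0.5], [0, 0, 0]], [[0, 0, -0.5], [0, 0, 0]], [[0, 0, -0.5], [0, 0, 0]], [[0, 0, -0.5], [0, 0, 0]]], "gripper": 0.8}}

```text
clock: 15.22
position: [0.4018, -0.2963, -0.0272]
tool_rot: [-3.141, -0.0, -1.6]
force: [0.1, -0.2, 0.8]
grip_width: 0.068
```

Emit:
{"method": "apply_moves", "body": {"commands": [[[0, 0, -8], [0, 0, 0]], [[0, 0, -30], [0, 0, 0]], [[0, 0, -65], [0, 0, 0]], [[0, 0, -105], [0, 0, 0]], [[0, 0, -145], [0, 0, 0]]]}}

```text
clock: 15.63
position: [0.4011, -0.2957, 0.1198]
tool_rot: [3.141, 0.0, -1.599]
force: [0.6, 0.1, 0.0]
grip_width: 0.0684
```

```bash
python3 - <<'E'
from pk import *
import cr
p,d,c,P,s=snap("wrist","w9");print(s["position"],s["grip_width"],s["force"])
pack(P,d,s,c,p,"m",c0=(.4025,-.296),zb=.012-.064,rad=.06)
cr.fit(p,c,s,P,["m"])
go(s,630,170,120,-78)
E
```

```text
[ 0.40111655 -0.29574269  0.11983402] 0.06842196561297488 [0.63014792 0.10221481 0.02696846]
m z 0.0389 ctr [ 401.5 -295.8] size [47.5 78.2] yaw -1.9 brass +x by 38.23829545895832
m floor ctr [ 400.8 -299.8] size [69.9 93.2] yaw -3.0 origin [ 439.7 -301.9]
m outer ctr [ 417.1 -297.1] size [ 76.2 135.7] yaw -1.9 origin [ 453.  -298.2]
go (630, 170, 120, -78) shift [-472.1 -215.5   -0. ] turn [  0.     0.02 -13.63] dist 519.0
```

M lies flat and square, about 1 mm off centre. Back to the pile for L.

Emit:
{"method": "apply_moves", "body": {"commands": [[[-30, -14, -2], [0, 0, 0]], [[-66, -30, -2], [0, 0, 0]], [[-102, -46.5, -2], [0, 0, 0]], [[-138, -63, -2], [0, 0, 0]], [[-174, -79.5, -2], [0, 0, 0]]], "gripper": 1}}

```text
clock: 16.1
position: [0.489, -0.1243, 0.1294]
tool_rot: [-3.134, -0.005, -1.6]
force: [0.1, -0.2, 0.2]
grip_width: 0.0854
```

Emit:
{"method": "apply_moves", "body": {"commands": [[[-36, -16.5, 0], [0, 0, 0]], [[-72, -33, 0], [0, 0, 0]], [[-108, -49.5, 0], [0, 0, 0]], [[-144, -66, 0], [0, 0, 0]], [[-178, -81, 0], [0, 0, 0]]]}}

```text
clock: 16.52
position: [0.5758, 0.0535, 0.1299]
tool_rot: [-3.133, -0.005, -1.6]
force: [0.8, -0.4, 1.1]
grip_width: 0.0853
```

Emit:
{"method": "apply_moves", "body": {"commands": [[[-34, -15, 0], [0, 0, -3]], [[-64, -29, 0], [0, 0, -6]], [[-90, -41, 0], [0, 0, -10]], [[-105, -48, 0], [0, 0, -13]], [[-110, -50, 0], [0, 0, -13.6]]]}}

```text
clock: 16.93
position: [0.6292, 0.1654, 0.1301]
tool_rot: [-3.134, -0.005, -1.356]
force: [-0.0, 1.0, -0.2]
grip_width: 0.0856
```

Emit:
{"method": "apply_moves", "body": {"commands": [[[0, 0, 0], [0, 0, 0]]]}}

```text
clock: 17.02
position: [0.6291, 0.1661, 0.1301]
tool_rot: [-3.134, -0.005, -1.355]
force: [0.1, -1.1, -0.3]
grip_width: 0.0849
```

```bash
python3 - <<'E'
from pk import *
p,d,c,P,s=snap("wrist","w10");print(s["position"],s["tool_rot"],s["grip_width"])
for n in ["l","xl"]: ctr,e=pack(P,d,s,c,p,n);n=="l" and go(s,*ctr,30,np.degrees(np.arctan2(e[1],e[0]))-90)
E
```

```text
[0.62910124 0.16611758 0.13012197] [-3.13428644 -0.00489787 -1.35535103] 0.08489811361494211
l z 0.0639 ctr [620.1 170.9] size [108.1  53.4] yaw 9.1 brass +x by 47.971322393281504
go (np.float64(620.1207885742188), np.float64(170.91494750976562), 30, np.float32(-80.94136)) shift [ -7.1   8.5 100. ] turn [-0.43 -0.27  3.29] dist 101.0
xl z 0.0338 ctr [677.9 179.3] size [27.6 57.9] yaw -77.6 brass +x by -1.223455805996561
```

Emit:
{"method": "apply_moves", "body": {"commands": [[[-4, 4, 20], [-0.2, -0.1, 1.5]], [[-7, 8.5, 48], [-0.4, -0.3, 3.3]], [[-7, 8.5, 75], [-0.4, -0.3, 3.3]], [[-7, 8.5, 95], [-0.4, -0.3, 3.3]], [[-7, 8.5, 100], [-0.4, -0.3, 3.3]]]}}

```text
clock: 17.48
position: [0.618, 0.1683, 0.0274]
tool_rot: [3.138, -0.001, -1.416]
force: [-0.8, -0.8, 0.1]
grip_width: 0.0849
```

```bash
python3 - <<'E'
from pk import *
s=bot.observe();print(s["position"],s["tool_rot"]);go(s,620.1,170.9,-6,-80.9)
E
```

```text
[0.61804278 0.16826653 0.02744538] [ 3.13803037e+00 -7.61856938e-04 -1.41590325e+00]
go (620.1, 170.9, -6, -80.9) shift [-2.3 -2.6 33.4] turn [ 0.2  -0.04 -0.23] dist 34.0
```

Emit:
{"method": "apply_moves", "body": {"commands": [[[-1.5, -1.5, 10], [0.1, 0, -0.1]], [[-2.3, -2.6, 20], [0.2, 0, -0.2]], [[-2.3, -2.6, 28], [0.2, 0, -0.2]], [[-2.3, -2.6, 33], [0.2, 0, -0.2]], [[-2.3, -2.6, 33], [0.2, 0, -0.2]]]}}

```text
clock: 17.9
position: [0.6198, 0.1708, -0.0063]
tool_rot: [3.141, -0.001, -1.412]
force: [-0.5, 0.3, -0.7]
grip_width: 0.0856
```

Emit:
{"method": "apply_moves", "body": {"commands": [[[0, 0, 0], [0, 0, 0]], [[0, 0, 0], [0, 0, 0]], [[0, 0, 0], [0, 0, 0]], [[0, 0, 0], [0, 0, 0]], [[0, 0, 0], [0, 0, 0]]], "gripper": 0, "grip_force": 50}}

```text
clock: 18.32
position: [0.6202, 0.1709, -0.0055]
tool_rot: [-3.142, -0.001, -1.413]
force: [-1.1, -0.9, 5.6]
grip_width: 0.0535
```

Emit:
{"method": "apply_moves", "body": {"commands": [[[0, 0, 0], [0, 0, 0]], [[0, 0, 0], [0, 0, 0]]]}}

```text
clock: 18.48
position: [0.6203, 0.1709, -0.0053]
tool_rot: [-3.141, -0.001, -1.413]
force: [1.2, -0.0, -1.9]
grip_width: 0.0533
```

```bash
python3 - <<'E'
from pk import *
s=bot.observe();print(s["position"],s["tool_rot"],s["force"],s["grip_width"]);go(s,500,255,80,-83);go(s,404,294,80,-86)
f=np.load("pics/side0.npz");P=cloud("side",f["d"],camera_params("side"));k=(np.hypot(P[...,0]-.419,P[...,1]-.294)<.12)&(P[...,2]>.011)
q=P[k][:,:2]*1000;print(cv2.minAreaRect(q.astype(np.float32)))
E
```

```text
[ 0.62027245  0.17087993 -0.00533927] [-3.14128397e+00 -8.16454634e-04 -1.41252691e+00] [ 1.24700754 -0.04400113 -1.94789827] 0.05333466983895345
go (500, 255, 80, -83) shift [-102.   105.5  -85.5] turn [-0.02 -0.05  2.07] dist 170.0
go (404, 294, 80, -86) shift [-155.6  194.1  -85.5] turn [-0.02 -0.05  5.07] dist 263.0
((419.03680419921875, 294.3685302734375), (165.64035034179688, 85.16407775878906), 3.1855969429016113)
```

L is gripped at 53.3 mm. I'll carry it first to a spot from which the L cradle can be seen to one side.

Emit:
{"method": "apply_moves", "body": {"commands": [[[0, 0, -8], [0, 0, 0]], [[0, 0, -25], [0, 0, 0]], [[0, 0, -50], [0, 0, 0]], [[0, 8, -78], [0, 0, 0]], [[0, 28, -105], [0, 0, 0]]]}}

```text
clock: 18.9
position: [0.5935, 0.1667, 0.1011]
tool_rot: [-3.14, -0.0, -1.413]
force: [-0.2, 0.0, -1.4]
grip_width: 0.0533
```

Emit:
{"method": "apply_moves", "body": {"commands": [[[0, 28, -10], [0, 0, 1]], [[1, 58, -14], [0, 0, 2]], [[2, 85, -14], [0, 0, 3]], [[3, 105, -14], [0, 0, 3.5]], [[3, 115, -14], [0, 0, 3.5]]]}}

```text
clock: 19.32
position: [0.4783, 0.1449, 0.1157]
tool_rot: [-3.14, -0.001, -1.474]
force: [0.6, -1.0, -2.9]
grip_width: 0.0531
```

Emit:
{"method": "apply_moves", "body": {"commands": [[[0, 0, 0], [0, 0, 0]]]}}

```text
clock: 19.4
position: [0.4772, 0.1447, 0.1162]
tool_rot: [-3.14, -0.001, -1.474]
force: [1.2, 0.7, -3.2]
grip_width: 0.0534
```

```bash
python3 - <<'E'
from pk import *
import cr
p,d,c,P,s=snap("wrist","w11");print(s["position"],s["tool_rot"],s["grip_width"],s["force"])
cr.fit(p,c,s,P,["l"])
pack(P,d,s,c,p,"l",c0=s["position"][:2],zb=s["position"][2]+.0393-.034,rad=.08)
go(s,404,294,117,-86)
E
```

```text
[0.47719194 0.1446839  0.1162235 ] [-3.14044193e+00 -1.47300627e-03 -1.47367648e+00] 0.05336067885386983 [ 1.22184581  0.71162899 -3.16481824]
l floor ctr [417.9 292.8] size [168.9  80.8] yaw 2.9 origin [471.9 295.5]
l outer ctr [418.1 294.9] size [167.7  83.7] yaw 2.7 origin [469.9 297.3]
l z 0.1857 ctr [484.4 146.1] size [94.9 83.1] yaw 6.3 brass +x by 40.60815118789575
go (404, 294, 117, -86) shift [-155.7   58.4   -1.1] turn [-0.07 -0.08  1.56] dist 166.0
```

View pics/w11.png

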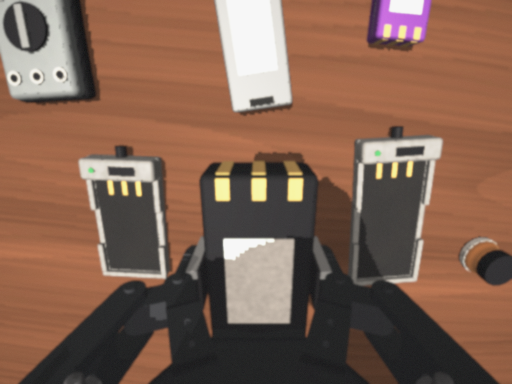

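The L cradle is at (122,215) and L is level in the grip. The pocket centre is (403,294) and the yaw 2.8°.

Emit:
{"method": "apply_moves", "body": {"commands": [[[-25, 10, 0], [0, 0, 0.5]], [[-57, 22, 0], [0, 0, 1]], [[-92, 35, 0], [0, 0, 2]], [[-124, 48, 0], [-0.1, 0, 2.7]], [[-145, 56, 0], [-0.1, -0.1, 2.7]]]}}

```text
clock: 19.87
position: [0.4077, 0.2877, 0.1163]
tool_rot: [-3.141, 0.002, -1.519]
force: [0.2, 0.5, -2.2]
grip_width: 0.053
```

Emit:
{"method": "apply_moves", "body": {"commands": [[[-7, 4, 0], [0, 0, 0]], [[-7, 4, 15], [0, 0, 0]], [[-7, 4, 40], [0, 0, 0]], [[-7, 4, 62], [0, 0, 0]], [[-7, 4, 70], [0, 0, 0]]]}}

```text
clock: 20.28
position: [0.4033, 0.2947, 0.0439]
tool_rot: [3.14, 0.001, -1.519]
force: [0.7, -0.5, -3.1]
grip_width: 0.0532
```

```bash
python3 - <<'E'
from pk import *
s=bot.observe();print(s["position"],s["tool_rot"],s["force"],s["grip_width"]);go(s,402.5,294,-12,-87.2);
E
```

```text
[0.40326946 0.29474687 0.04387223] [ 3.13998744e+00  1.00589293e-03 -1.51866605e+00] [ 0.65515238 -0.4921627  -3.08396863] 0.05319653428083119
go (402.5, 294, -12, -87.2) shift [ 0.8  0.7 55.9] turn [0.09 0.06 0.19] dist 56.0
```

Emit:
{"method": "apply_moves", "body": {"commands": [[[0.8, 0.7, 10], [0, 0, 0.2]], [[0.8, 0.7, 26], [0.1, 0.1, 0.2]], [[0.8, 0.7, 42], [0.1, 0.1, 0.2]], [[0.8, 0.7, 52], [0.1, 0.1, 0.2]], [[0.8, 0.7, 56], [0.1, 0.1, 0.2]]]}}

```text
clock: 20.7
position: [0.4026, 0.2941, -0.0132]
tool_rot: [3.141, -0.001, -1.522]
force: [-0.3, -0.4, -2.9]
grip_width: 0.0534
```

```bash
python3 - <<'E'
from pk import *
s=bot.observe();print(s["position"],s["tool_rot"],s["force"],s["grip_width"]);go(s,402.5,294,-26.5,-87.2);
E
```

```text
[ 0.40260756  0.29413    -0.01316782] [ 3.14080316e+00 -1.39612806e-03 -1.52190914e+00] [-0.33406415 -0.4440808  -2.85509086] 0.05339598427410759
go (402.5, 294, -26.5, -87.2) shift [ 0.1  0.1 13.3] turn [ 0.05 -0.08  0.  ] dist 13.0
```

Emit:
{"method": "apply_moves", "body": {"commands": [[[0, 0, 5], [0, 0, 0]], [[0, 0, 9], [0, 0, 0]], [[0, 0, 12], [0, 0, 0]], [[0, 0, 13], [0, 0, 0]], [[0, 0, 13.3], [0, 0, 0]]]}}

```text
clock: 21.12
position: [0.4027, 0.2942, -0.0264]
tool_rot: [3.141, -0.001, -1.522]
force: [0.3, 0.8, -2.6]
grip_width: 0.0532
```

Emit:
{"method": "apply_moves", "body": {"commands": [[[0, 0, 0.7], [0, 0, 0]], [[0, 0, 1.2], [0, 0, 0]]]}}

```text
clock: 21.28
position: [0.4029, 0.2943, -0.0273]
tool_rot: [3.141, -0.001, -1.522]
force: [0.4, 0.2, -3.3]
grip_width: 0.0532
```

Emit:
{"method": "apply_moves", "body": {"commands": [[[0, 0, 0.6], [0, 0, 0]], [[0, 0, 1], [0, 0, 0]]]}}

```text
clock: 21.45
position: [0.403, 0.2943, -0.0276]
tool_rot: [-3.141, -0.001, -1.522]
force: [-6.5, -4.0, 26.1]
grip_width: 0.0535
```

Contact. Release, lift and check.

Emit:
{"method": "apply_moves", "body": {"commands": [[[0, 0, -0.5], [0, 0, 0]], [[0, 0, -0.5], [0, 0, 0]], [[0, 0, -0.5], [0, 0, 0]], [[0, 0, -0.5], [0, 0, 0]]], "gripper": 0.85}}

```text
clock: 21.78
position: [0.4031, 0.2944, -0.0271]
tool_rot: [-3.141, -0.001, -1.522]
force: [-0.2, 0.6, -1.3]
grip_width: 0.0727
```

Emit:
{"method": "apply_moves", "body": {"commands": [[[0, 0, -8], [0, 0, 0]], [[0, 0, -30], [0, 0, 0]], [[0, 0, -65], [0, 0, 0]], [[0, 0, -105], [0, 0, 0]], [[0, 0, -145], [0, 0, 0]]]}}

```text
clock: 22.2
position: [0.4024, 0.2941, 0.1199]
tool_rot: [3.141, -0.001, -1.522]
force: [2.1, 0.5, -0.3]
grip_width: 0.0724
```

```bash
python3 - <<'E'
from pk import *
import cr
p,d,c,P,s=snap("wrist","w12");print(s["position"],s["grip_width"],s["force"])
pack(P,d,s,c,p,"l",c0=(.403,.294),zb=.012-.034,rad=.08)
cr.fit(p,c,s,P,["l"])
go(s,635,172,120,-77)
E
```

```text
[0.4023897  0.29412254 0.11991953] 0.0724321176580635 [ 2.08011389  0.50010656 -0.34191634]
l z 0.0419 ctr [403.1 294.8] size [107.5  53.4] yaw 2.8 brass +x by 47.94266204245657
l floor ctr [402.8 291.4] size [123.7  76.2] yaw 1.8 origin [456.7 293.1]
l outer ctr [418. 295.] size [165.8  82.2] yaw 3.1 origin [468.8 297.8]
go (635, 172, 120, -77) shift [ 1.334e+02 -2.263e+02 -1.000e-01] turn [  0.04  -0.06 -10.19] dist 263.0
```

L lies flat, square and centred: (403.1,294.8), yaw 2.8°. XL is next.

Emit:
{"method": "apply_moves", "body": {"commands": [[[17, -29, -1], [0, 0, 0]], [[36, -61, -1], [0, 0, 0]], [[56, -95, -1], [0, 0, 0]], [[76, -129, -1], [0, 0, 0]], [[94, -160, -1], [0, 0, 0]]], "gripper": 1}}

```text
clock: 22.67
position: [0.5713, 0.2085, 0.1294]
tool_rot: [-3.134, 0.004, -1.523]
force: [0.1, 1.0, 0.4]
grip_width: 0.0857
```

Emit:
{"method": "apply_moves", "body": {"commands": [[[15, -25, 0], [0, 0, -4]], [[27, -45, 0], [0, 0, -8]], [[34, -57, 0], [0, 0, -10.2]], [[36, -60, 0], [0, 0, -10.2]], [[36, -60, 0], [0, 0, -10.2]]]}}

```text
clock: 23.08
position: [0.6331, 0.1747, 0.1297]
tool_rot: [-3.134, 0.003, -1.347]
force: [-0.4, 0.5, -0.9]
grip_width: 0.0853
```

```bash
python3 - <<'E'
from pk import *
p,d,c,P,s=snap("wrist","w13");print(s["position"],s["tool_rot"],s["grip_width"])
ctr,e=pack(P,d,s,c,p,"xl");go(s,*ctr,0,np.degrees(np.arctan2(e[1],e[0]))-90)
E
```

```text
[0.63314267 0.17468345 0.1296711 ] [-3.13398890e+00  2.68485814e-03 -1.34725975e+00] 0.0852805870462326
xl z 0.0339 ctr [623.7 165.8] size [139.9  57.5] yaw 13.9 brass +x by 69.49906725248692
go (np.float64(623.6675415039062), np.float64(165.8348388671875), 0, np.float32(-76.0829)) shift [  6.9  12.2 129.6] turn [-0.44  0.15 -1.11] dist 130.0
```

Emit:
{"method": "apply_moves", "body": {"commands": [[[4, 6, 25], [-0.2, 0.1, -0.6]], [[7, 12, 58], [-0.4, 0.1, -1.1]], [[7, 12, 92], [-0.4, 0.1, -1.1]], [[7, 12, 118], [-0.4, 0.1, -1.1]], [[7, 12, 128], [-0.4, 0.1, -1.1]]]}}

```text
clock: 23.55
position: [0.6201, 0.1673, -0.0014]
tool_rot: [3.138, 0.001, -1.326]
force: [0.2, 0.0, -0.1]
grip_width: 0.0858
```

```bash
python3 - <<'E'
from pk import *
s=bot.observe();print(s["position"],s["tool_rot"]);go(s,623.7,165.8,-36,-76.1)
E
```

```text
[ 0.62008619  0.16734407 -0.00142985] [ 3.13764354e+00  1.27670300e-03 -1.32645216e+00]
go (623.7, 165.8, -36, -76.1) shift [ 2.4 -3.3 34.6] turn [0.23 0.07 0.1 ] dist 35.0
```

Emit:
{"method": "apply_moves", "body": {"commands": [[[1.5, -2, 10], [0.1, 0, 0]], [[2.4, -3.3, 20], [0.2, 0.1, 0.1]], [[2.4, -3.3, 28], [0.2, 0.1, 0.1]], [[2.4, -3.3, 33], [0.2, 0.1, 0.1]], [[2.4, -3.3, 33.5], [0.2, 0.1, 0.1]]]}}

```text
clock: 23.97
position: [0.6236, 0.1659, -0.0352]
tool_rot: [3.141, -0.0, -1.328]
force: [0.2, 0.3, 0.3]
grip_width: 0.0855
```

Emit:
{"method": "apply_moves", "body": {"commands": [[[0, 0, 0], [0, 0, 0]], [[0, 0, 0], [0, 0, 0]], [[0, 0, 0], [0, 0, 0]], [[0, 0, 0], [0, 0, 0]], [[0, 0, 0], [0, 0, 0]]], "gripper": 0, "grip_force": 60}}

```text
clock: 24.38
position: [0.6241, 0.1661, -0.0343]
tool_rot: [-3.141, -0.0, -1.328]
force: [-2.1, -1.2, 6.1]
grip_width: 0.057
```

Emit:
{"method": "apply_moves", "body": {"commands": [[[0, 0, 0], [0, 0, 0]], [[0, 0, 0], [0, 0, 0]]]}}

```text
clock: 24.55
position: [0.6243, 0.1661, -0.0339]
tool_rot: [-3.141, -0.0, -1.328]
force: [0.8, 0.4, -3.2]
grip_width: 0.0572
```

```bash
python3 - <<'E'
from pk import *
s=bot.observe();print(s["position"],s["tool_rot"],s["force"],s["grip_width"]);go(s,438.3,-15.5,60,-80.4)
E
```

```text
[ 0.62429162  0.16607678 -0.03394582] [-3.14065635e+00 -3.38576338e-04 -1.32844064e+00] [ 0.84387171  0.40977529 -3.2313783 ] 0.05718460197186193
go (438.3, -15.5, 60, -80.4) shift [131.7 224.  -94.1] turn [-0.05 -0.02  4.29] dist 276.0
```

XL is gripped at 57.2 mm. Lift and carry.

Emit:
{"method": "apply_moves", "body": {"commands": [[[0, 0, -6], [0, 0, 0]], [[0, 0, -20], [0, 0, 0]], [[0, 0, -40], [0, 0, 0]], [[5, 8, -64], [0, 0, 0]], [[15, 26, -86], [0, 0, 0]]]}}

```text
clock: 24.97
position: [0.6034, 0.147, 0.0542]
tool_rot: [-3.139, 0.001, -1.327]
force: [-0.8, 0.2, -2.6]
grip_width: 0.057
```

Emit:
{"method": "apply_moves", "body": {"commands": [[[15, 25, -8], [0, 0, 0.5]], [[32, 54, -10], [0, 0, 1]], [[49, 84, -10], [0, 0, 2]], [[66, 113, -10], [0, 0, 3]], [[82, 140, -10], [0, 0, 4]]]}}

```text
clock: 25.38
position: [0.4861, 0.0323, 0.065]
tool_rot: [-3.138, 0.0, -1.398]
force: [1.3, -0.7, -3.3]
grip_width: 0.0567
```

Emit:
{"method": "apply_moves", "body": {"commands": [[[10, 17, 0], [0, 0, 0.2]], [[16, 28, 0], [0, 0, 0.2]], [[19, 32, 0], [0, 0, 0.2]], [[19, 32, 0], [0, 0, 0.2]]]}}

```text
clock: 25.72
position: [0.4582, 0.0077, 0.0656]
tool_rot: [-3.137, 0.0, -1.402]
force: [0.9, -0.6, -3.5]
grip_width: 0.0567
```

```bash
python3 - <<'E'
from pk import *
s=bot.observe();print(s["position"],s["tool_rot"],s["force"],s["grip_width"]);go(s,439,-15.6,20,-80.4)
E
```

```text
[0.45815668 0.00774257 0.06556426] [-3.13651820e+00  1.87793821e-04 -1.40173783e+00] [ 0.9101062  -0.58398042 -3.49795302] 0.05672889752056253
go (439, -15.6, 20, -80.4) shift [19.8 23.  45.4] turn [-0.29  0.01  0.09] dist 55.0
```

Emit:
{"method": "apply_moves", "body": {"commands": [[[8, 10, 4], [-0.1, 0, 0.1]], [[16, 18, 12], [-0.3, 0, 0.1]], [[20, 23, 24], [-0.3, 0, 0.1]], [[20, 23, 38], [-0.3, 0, 0.1]], [[20, 23, 45], [-0.3, 0, 0.1]]]}}

```text
clock: 26.13
position: [0.4385, -0.0161, 0.0189]
tool_rot: [3.14, 0.0, -1.404]
force: [-2.3, -0.0, -4.0]
grip_width: 0.057
```

```bash
python3 - <<'E'
from pk import *
s=bot.observe();print(s["position"],s["tool_rot"],s["force"],s["grip_width"]);go(s,439,-15.6,-5,-80.4)
E
```

```text
[ 0.4385462  -0.01605255  0.01887035] [ 3.13997198e+00  4.50934766e-04 -1.40351878e+00] [-2.25362997 -0.03947605 -4.0317542 ] 0.05699519536579496
go (439, -15.6, -5, -80.4) shift [-0.4 -0.6 23.9] turn [ 0.09  0.03 -0.02] dist 24.0
```

Emit:
{"method": "apply_moves", "body": {"commands": [[[-0.4, -0.6, 7], [0.1, 0, 0]], [[-0.4, -0.6, 14], [0.1, 0, 0]], [[-0.4, -0.6, 20], [0.1, 0, 0]], [[-0.4, -0.6, 23], [0.1, 0, 0]], [[-0.4, -0.6, 24], [0.1, 0, 0]]]}}

```text
clock: 26.55
position: [0.439, -0.0154, -0.0056]
tool_rot: [3.141, 0.001, -1.403]
force: [-0.9, -0.4, -3.6]
grip_width: 0.0568
```

Emit:
{"method": "apply_moves", "body": {"commands": [[[0, 0, 5], [0, 0, 0]], [[0, 0, 9], [0, 0, 0]], [[0, 0, 12], [0, 0, 0]], [[0, 0, 14], [0, 0, 0]], [[0, 0, 15], [0, 0, 0]]]}}

```text
clock: 26.97
position: [0.4389, -0.0154, -0.0208]
tool_rot: [3.141, 0.001, -1.403]
force: [0.6, -0.4, -3.9]
grip_width: 0.0572
```

Emit:
{"method": "apply_moves", "body": {"commands": [[[0, 0, 0.6], [0, 0, 0]], [[0, 0, 1], [0, 0, 0]]]}}

```text
clock: 27.13
position: [0.4389, -0.0154, -0.0219]
tool_rot: [3.141, 0.001, -1.403]
force: [-0.0, 0.5, -4.0]
grip_width: 0.0566
```

Emit:
{"method": "apply_moves", "body": {"commands": [[[0, 0, 0.6], [0, 0, 0]], [[0, 0, 1], [0, 0, 0]]]}}

```text
clock: 27.3
position: [0.439, -0.0154, -0.0224]
tool_rot: [3.141, 0.0, -1.403]
force: [-6.7, 0.6, 29.2]
grip_width: 0.057
```

Contact. Release with little room to spare (58 mm pack), lift and check.

Emit:
{"method": "apply_moves", "body": {"commands": [[[0, 0, -0.5], [0, 0, 0]], [[0, 0, -0.5], [0, 0, 0]], [[0, 0, -0.5], [0, 0, 0]], [[0, 0, -0.5], [0, 0, 0]]], "gripper": 0.9}}

```text
clock: 27.63
position: [0.4391, -0.0154, -0.0218]
tool_rot: [-3.142, 0.0, -1.403]
force: [0.5, -0.3, -0.3]
grip_width: 0.0766
```

Emit:
{"method": "apply_moves", "body": {"commands": [[[0, 0, -8], [0, 0, 0]], [[0, 0, -30], [0, 0, 0]], [[0, 0, -65], [0, 0, 0]], [[0, 0, -105], [0, 0, 0]], [[0, 0, -145], [0, 0, 0]]]}}

```text
clock: 28.05
position: [0.4383, -0.0153, 0.1253]
tool_rot: [3.141, 0.001, -1.403]
force: [0.3, -0.6, -0.2]
grip_width: 0.0771
```

Emit:
{"method": "apply_moves", "body": {"commands": [[[0, -20, -20], [0, 0, 0]], [[0, -40, -60], [0, 0, 0]], [[0, -60, -95], [0, 0, 0]], [[0, -70, -115], [0, 0, 0]], [[0, -70, -115], [0, 0, 0]]]}}

```text
clock: 28.47
position: [0.5107, -0.003, 0.2452]
tool_rot: [-3.135, 0.0, -1.402]
force: [-0.6, -0.0, -0.3]
grip_width: 0.0768
```

```bash
python3 - <<'E'
from pk import *
import cr
p,d,c,P,s=snap("wrist","w14");print(s["position"],s["grip_width"],s["force"])
for n,c0,b in(("xl",(.438,-.0157),0),("l",(.403,.294),.034),("m",(.4025,-.296),.064),("s",(.6655,-.16),.091)):
    try: pack(P,d,s,c,p,n,c0=c0,zb=.012-b,rad={"xl":.09,"l":.075,"m":.055,"s":.045}[n])
    except Exception as e: print(n,e)
cr.fit(p,c,s,P,["xl"])
f=np.load("pics/scene0.npz");q,d2,c2,P2,_=snap("scene","s14");P0=cloud("scene",f["d"],c2)
for nm,c0,r in(("meter",(.622,.372),.1),("jar",(.405,-.156),.04)):
    for PP in(P0,P2):
        k=(np.hypot(PP[...,0]-c0[0],PP[...,1]-c0[1])<r)&(PP[...,2]>.012)&(PP[...,2]<.06);print(nm,k.sum(),PP[k].mean(0).round(4))
E
```

```text
[ 0.51067799 -0.00295566  0.24515173] 0.07680206819983862 [-0.55705014 -0.02121739 -0.30543266]
xl z 0.046 ctr [438.5 -15.1] size [138.5  57.6] yaw 9.6 brass +x by None
l z 0.0417 ctr [403.8 292.1] size [109.6  57.6] yaw 3.1 brass +x by 46.491017726856825
m z 0.0386 ctr [ 402.1 -292.9] size [51.4 78.4] yaw -2.1 brass +x by None
s z 0.0357 ctr [ 663.1 -157.8] size [50.4 42.5] yaw 11.2 brass +x by 19.601149779130566
xl floor ctr [435.9 -20.1] size [154.2  78.3] yaw 8.3 origin [505.1 -10.1]
xl outer ctr [452.9 -13.8] size [198.7  86.1] yaw 9.5 origin [519.3  -2.6]
meter 895 [0.6308 0.3605 0.0283]
meter 895 [0.6309 0.3605 0.0283]
jar 265 [ 0.4114 -0.1602  0.0334]
jar 263 [ 0.4112 -0.1603  0.0335]
```

View pics/w14.png

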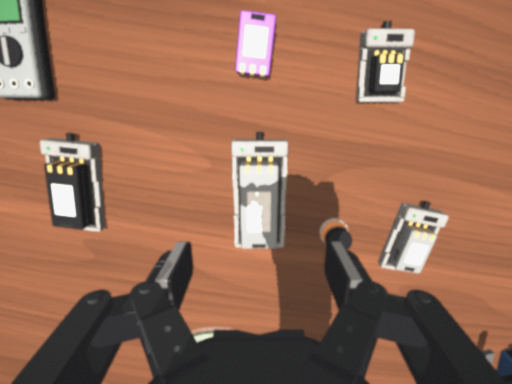

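View pics/s14.png

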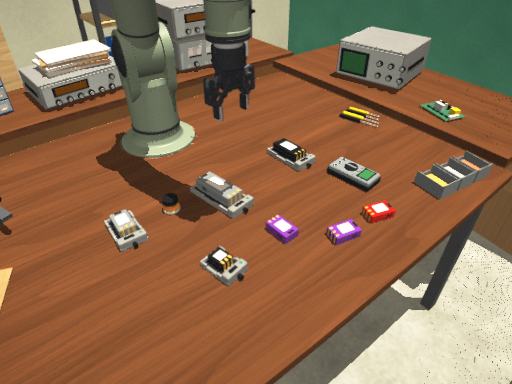

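All four packs are seated with their brass ends at the hoods: wrist pixels XL (259,200), L (68,190), M (412,245) and S (388,72). The bystanders haven't moved and the arm is clear, so I'm handing in.

```bash
python3 -c "
from workcell import order;print(order.job_done())"
```

```text
the job is handed in; nothing more can be done
None
```

I put all four packs on charge from the top down (S, M, L, XL), each in its own cradle with its brass contacts at the hood. The job was handed in at about 28.5 s of the 109 s allowed.

- **Seating:** the final wrist pictures show every pack lying flat, with top heights within 0.6 mm of expected. All are within about 0.5° of square and about 1–2 mm of the pocket centre, against 8 mm of spare room.
- **Bystanders:** the multimeter and jar moved less than 0.3 mm between the first and last scene pictures, which is within measurement noise. The arm was clear of everything at hand-in.
- **Forces:** the highest contact reading while setting packs down was about 29 N.
- **What disagreed:** the real fingertips sit about 43 mm behind the TCP as described. My first grasp therefore shut just above pack S without touching the pile. I measured the offset with the cameras and used it for every grasp after that.
- **Unreliable readings:** the colour fit of the pocket floors failed in shadow, so I used the depth outlines of the cradles instead. The last distant picture put the centres of L, M and S 2–3 mm from the close-up values. I took the close-ups as correct.

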